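# Change the batch in the vacuum desiccator

### The job

Change the batch in the vacuum desiccator: lay its clear lid on the blue mat, move every blue-capped bottle from the white bowl to the aluminium tray, and stand exactly three of the white-capped bottles upright in the bowl, leaving the others outside. Then put the lid back squarely so that it sits fully down on the bowl, and only after that push the red valve grip all the way to its stop at the green end. The bottles in the bowl and on the tray must stand upright, and the other glassware stays where it is.

Things in the scene. Friction and masses are not known exactly. Their poses are not given: they have to be found in the camera images.
- bowl: Fixed round white porcelain bowl of the desiccator, 168 mm across and 64 mm high, wall 6 mm (inside 156 mm across), flat grey floor 10 mm above the bench, rim at 64 mm. Origin: centre of its underside, on the bench; z up.
- lid: Loose clear 0.3 kg lid, on the bowl at first: a locating disc (148 mm across, 6 mm thick) that drops inside the bowl's mouth with 4 mm play, over it a flange (176 mm, 8 mm thick) that rests on the rim, and a black knob (26 mm across, 34 mm tall). Origin: centre of the disc's underside; knob 14 to 48 mm above it. Seated: 58 mm above the bowl's origin; on the mat: 2 mm up.
- mat: Fixed flat blue mat, 190 x 190 x 2 mm. Origin: centre of its underside.
- card: Fixed flat green sheet on the bench, 160 mm (its x) by 220 mm (its y), paper-thin, on which the white-capped bottles wait. Origin: centre of its underside.
- tray: Fixed shallow aluminium tray, 130 mm (its x) by 190 mm (its y), rim 12 mm high, walls and floor 4 mm thick. Origin: centre of its underside.
- valve_block: Fixed blue vacuum valve block, 60 mm (its x) by 140 mm (its y), 50 mm high, with a dial gauge on its +x side and a green patch on top at its +y end. The red grip slides on its top along the block's y. Origin: centre of its underside.
- valve_top (a point): Centre of the top of the valve's red grip (28 mm along the block's x, 20 mm along its y, 36 mm high, rising from 51 to 87 mm above the bench).
- valve (a joint): Travel of the red grip along the block's +y, towards the green end: 0 = shut, 0.070 m = at its stop, fully open. It starts shut or a little ajar; it moves with about 2 N and stays where it is left.
- white1: Weighing bottle with a white cap: upright glass cylinder 34 mm across and 36 mm high, about 60 g, waiting on the green sheet. 4 to 6 of the six are there. Origin: centre of its underside; z up.
- white2: Weighing bottle with a white cap: upright glass cylinder 34 mm across and 36 mm high, about 60 g, waiting on the green sheet. 4 to 6 of the six are there. Origin: centre of its underside; z up.
- white3: Weighing bottle with a white cap: upright glass cylinder 34 mm across and 36 mm high, about 60 g, waiting on the green sheet. 4 to 6 of the six are there. Origin: centre of its underside; z up.
- white4: Weighing bottle with a white cap: upright glass cylinder 34 mm across and 36 mm high, about 60 g, waiting on the green sheet. 4 to 6 of the six are there. Origin: centre of its underside; z up.
- white5: Weighing bottle with a white cap: upright glass cylinder 34 mm across and 36 mm high, about 60 g, waiting on the green sheet. 4 to 6 of the six are there. Origin: centre of its underside; z up.
- white6: Weighing bottle with a white cap: upright glass cylinder 34 mm across and 36 mm high, about 60 g, waiting on the green sheet. 4 to 6 of the six are there. Origin: centre of its underside; z up.
- blue1: Weighing bottle with a blue cap, same size (34 mm across, 36 mm high), dried, standing in the bowl under the lid at the start. 1 to 3 of the three are there. Origin: centre of its underside; z up.
- blue2: Weighing bottle with a blue cap, same size (34 mm across, 36 mm high), dried, standing in the bowl under the lid at the start. 1 to 3 of the three are there. Origin: centre of its underside; z up.
- blue3: Weighing bottle with a blue cap, same size (34 mm across, 36 mm high), dried, standing in the bowl under the lid at the start. 1 to 3 of the three are there. Origin: centre of its underside; z up.
- flask: Bystander: round glass flask in a cork ring, 72 mm across, 124 mm high. Origin: centre of its underside.
- beaker: Bystander: glass beaker 70 mm across, 85 mm high. Origin: centre of its underside.
Not all that is in view belongs to the job. Leave any turquoise look-alike of the white5 alone.

How it is judged:
By the outcome, as a careful person would: the job done as asked, in the order asked, and still so for the second after the job is handed in, with the robot touching nothing.
Of white1, white2, white3, white4, white5, white6 only 4 to 6 are there at a start; the rules pass over those that are not, and their reading is None.
Of blue1, blue2, blue3 only 1 to 3 are there at a start; the rules pass over those that are not, and their reading is None.
At some moment in a run one of white1, white2, white3, white4, white5, white6 may be knocked a few centimetres aside while the robot is not near it.
It also fails if it takes over 210 s, if anything falls off the work surface, if the arm or the gripper's body presses on something with over 40 N, if the wrist force passes 120 N, or if a joint passes its speed limit or range.

### The arm

A 7-joint arm with a two-finger parallel gripper is mounted at the origin on the work surface. World frame = base frame: x ahead of the robot, y to its left, z up, the work surface at z = 0. Lengths are in mm, angles in rad, forces in N, time in s.
With the tool pointing down it reaches from about 400 to 875 mm from the base axis. Payload 4.4 kg.
Tool frame: the origin (TCP) lies at the very end of the fingers, on their centre line; the grasp point (between the pads) lies ctrl.grip_depth behind it (ctrl.grip_depth is the distance from the TCP to the grasp point, in mm); z points along the fingers, y is the direction in which the jaws open and shut (so a half turn about z gives the same grasp; the last joint's range is limited). The gripper opens to 85 mm and grips with 20 to 120 N. Pads are 22 mm wide; open, the fingers measure 114 mm over their backs; the gripper's body (76 mm by 85 mm) begins 54 mm behind the grasp point. The pads swing forward as they close: fully open they stand 13 mm farther back than shut.
Start: joints at [1.21, 0.628, 0.038, 1.517, -0.027, 0.996, -0.02], TCP at [188.884, -621.965, 231.313] pointing down, gripper open.
Joint ranges: [-3.06, 3.06], [-0.37, 2.12], [-1.25, 1.32], [0.18, 2.47], [-1.1, 4.24], [0.23, 1.98], [-2.94, 2.94]. Speed limits (rad/s): [2.57, 2.57, 3.14, 3.14, 3.14, 3.14, 3.14].

### API

Orientations are given as [roll, pitch, yaw] about the fixed x, y, z axes, in that order (R = Rz(yaw) Ry(pitch) Rx(roll)).
In Python, from cell import ctrl gives the robot as it stands.
- The arm moves only by the tool servo_tool, never from a script. Its argument "commands" is one flat list of numbers, 5 for each row, row after row: the shift along the tool's x, y, z in units of 25 mm (1.0 is 25 mm), then the turn about the tool's z in units of 6 degrees (1.0 is 6 degrees), then the closure, from 0 (fully open) to 1 (shut). In form: [tx, ty, tz, twist, gripper, tx, ty, tz, twist, gripper, ...]. A call has 1 to 10 rows; each row is the pose to reach, as a shift and turn from the pose commanded when the call began, along the tool's axes at that moment; what a row does not reach only later rows make up. A row lasts 1/12 s, in which the tool goes at most 41.7 mm and 7.16 degrees, less where a joint would pass 70% of its speed; a pose out of reach is approached as far as the arm can. A call with a gripper value outside its range is refused whole. The fingers move at their own pace and stop on an object; the grip force is fixed at half the most. Time passes only in rows, so rows that repeat a pose let the fingers close. It gives the time, the measured TCP pose, the force and the opening at its end, in the units of the state.
- ctrl.read_state(): the state, without advancing time (a new reading comes with each control period).
- ctrl.get_image(name): name is "scene" or "side" or "wrist"; returns a dict with "img" (420x560x3 uint8, blue, green, red), "K" (3x3 intrinsics, pixels), "T" (4x4, takes a point from camera to world coordinates). Camera axes: x right, y down, z forward; pixel columns grow to the right and rows downward; lengths in mm; the calibration is good to about 2 mm. A picture is of the moment at which its call begins. There is no depth.
- ctrl.finish_job(): hands the job in, once; it reports no verdict.
The state is a dict: "clock": time; "qpos": joint angles; "qd": joint speeds; "tau": joint torques, N m; "eef_pos": TCP position; "tool_rot": TCP orientation; "force": force on the tool from outside, world axes, zero at the start; "torque": the same for the moment, N m; "width": finger opening in mm.
Only numpy, scipy, OpenCV 4.12 (cv2) and the standard library are available. Lean on these libraries where they do the work, as an engineer would, in place of code of your own. Each camera call takes 0.05 s, during which the arm holds its last target.

## Working session

There is one attempt and no reset: what is moved stays moved. The work goes in short steps, Python scripts to look and compute and a tool call to move; the robot and the scene stay as the last step left them, time stands still between calls to the robot, and variables do not carry over. Pictures are saved under pics/ and viewed, and the job is handed in when it is done.

Besides the shell and the picture viewer there is one more tool, called after "Call:" in YAML: its name, and indented under it one key for each argument. servo_tool: Moves the arm, as the interface text tells. Its arguments: {"type":"object","properties":{"commands":{"type":"array","items":{"type":"number"}}},"required":["commands"]}

```bash
mkdir -p pics; ls; cat > h.py <<'E'
import sys; sys.path.insert(0,'.')
import numpy as np, cv2
from cell import ctrl
def snap(n,fn):
    d=ctrl.get_image(n); cv2.imwrite('pics/'+fn,d['img']); np.savez('pics/'+fn[:-4]+'.npz',**d); return d
def ray(d,u,v,z):
    K,T=np.array(d['K']),np.array(d['T']); r=T[:3,:3]@np.linalg.solve(K,[u,v,1]); o=T[:3,3]
    return o+r*(z-o[2])/r[2]
def proj(d,p):
    K,T=np.array(d['K']),np.array(d['T']); c=T[:3,:3].T@(np.array(p)-T[:3,3]); q=K@c; return q[:2]/q[2]
E
python3 - <<'E'
from h import *
for n in ['scene','side','wrist']:
    d=snap(n,n+'0.png'); print(n,np.round(d['K'],1).tolist(),np.round(d['T'],3).tolist())
s=ctrl.read_state(); print(s, ctrl.grip_depth)
E
```

```text
pics
scene [[495.8, 0.0, 276.2], [0.0, 495.8, 208.1], [0.0, 0.0, 1.0]] [[-0.735, 0.471, -0.488, 1138.63], [0.678, 0.491, -0.547, 671.799], [-0.018, -0.733, -0.68, 989.503], [0.0, 0.0, 0.0, 1.0]]
side [[393.6, 0.0, 287.2], [0.0, 393.6, 206.4], [0.0, 0.0, 1.0]] [[0.988, -0.081, 0.134, 372.524], [-0.157, -0.557, 0.815, -833.871], [0.008, -0.826, -0.563, 626.754], [0.0, 0.0, 0.0, 1.0]]
wrist [[316.8, 0.0, 280.8], [0.0, 316.8, 211.5], [0.0, 0.0, 1.0]] [[0.291, -0.919, -0.265, 256.267], [-0.957, -0.281, -0.077, -601.07], [-0.003, 0.276, -0.961, 372.688], [0.0, 0.0, 0.0, 1.0]]
{'clock': 0.15, 'qpos': array([ 1.21020532,  0.62913348,  0.03848121,  1.51812127, -0.02700515,
        0.99632845, -0.01998366]), 'qd': array([-0.00081244, -0.00237675,  0.00169962, -0.00372648,  0.0003485 ,
       -0.00062648, -0.00034189]), 'tau': array([ 2.22495284e-03, -5.63801873e+01,  1.22849140e+00, -1.93652683e+01,
        1.13136633e-02,  7.38387607e-03,  2.45279824e-05]), 'eef_pos': array([ 188.72735742, -621.50151008,  230.60651842]), 'tool_rot': array([-3.14012103e+00,  2.19200525e-05,  2.94778399e-01]), 'force': array([-0.03584617,  0.09619402,  0.17992672]), 'torque': array([ 0.00535093, -0.0109529 ,  0.01209997]), 'width': 85.49751432141078} 18.700000000000003
```

View pics/scene0.png

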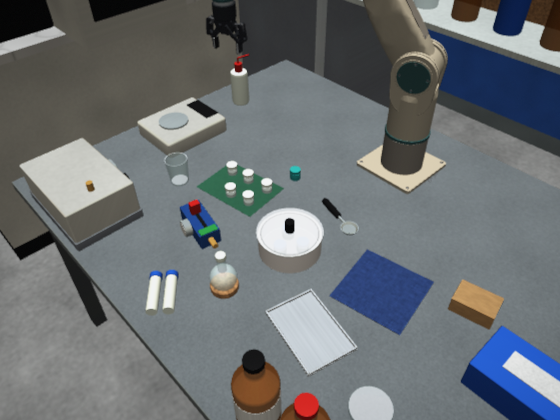

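View pics/side0.png

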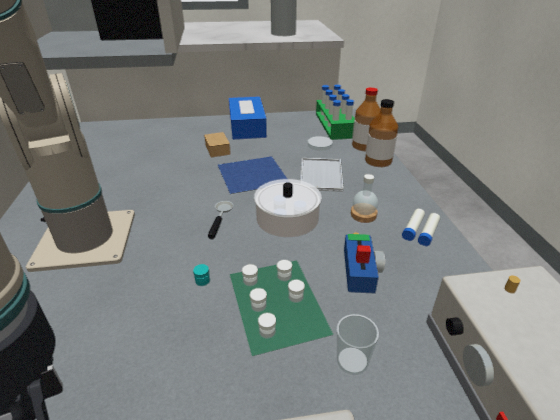

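View pics/wrist0.png

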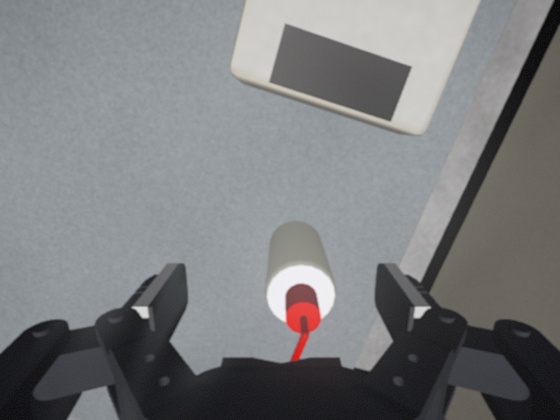

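Scene view: lid knob at (289,226), five white caps on the green card at (232,167)–(267,185), turquoise look-alike at (295,172), mat at (382,288), tray at (310,330), valve grip at (195,207). In the side view they are at (288,189), (250..297,272..323), (202,274), (253,173), (321,173) and (363,254). Next I measure them.

```bash
cat > m.py <<'E'
from h import *
def tri(d1,p1,d2,p2):
    A=[];b=[]
    M=np.zeros((3,3));v=np.zeros(3)
    L=[]
    for d,p in((d1,p1),(d2,p2)):
        K,T=np.array(d['K']),np.array(d['T']); r=T[:3,:3]@np.linalg.solve(K,[*p,1]); r/=np.linalg.norm(r)
        P=np.eye(3)-np.outer(r,r); M+=P; v+=P@T[:3,3]; L.append((P,T[:3,3]))
    x=np.linalg.solve(M,v); return x,[np.linalg.norm(P@(x-o)) for P,o in L]
def blobs(mask,mn=15,roi=None):
    n,l,s,c=cv2.connectedComponentsWithStats(mask.astype(np.uint8),connectivity=4)
    o=[]
    for i in range(1,n):
        if s[i,4]>=mn and (roi is None or (roi[0]<=c[i][0]<=roi[2] and roi[1]<=c[i][1]<=roi[3])): o.append((c[i],s[i]))
    return o
E
python3 - <<'E'
from m import *
S=dict(np.load('pics/scene0.npz'));D=dict(np.load('pics/side0.npz'))
for nm,d in(('scene',S),('side',D)):
    hsv=cv2.cvtColor(d['img'],cv2.COLOR_BGR2HSV);h,s,v=[hsv[...,i].astype(int) for i in range(3)]
    ms={'white':((v>195)&(s<40),36),'red':((h<6)|(h>174))&(s>150)&(v>80),'green':(h>40)&(h<85)&(s>80),'blue':(h>105)&(h<130)&(s>90),'black':(v<40),'turq':(h>85)&(h<100)&(s>120)}
    zz={'white':36,'red':87,'green':0,'blue':2,'black':106,'turq':36}
    roi=(150,150,440,380) if nm=='scene' else (190,120,460,360)
    for k,m in ms.items():
        if isinstance(m,tuple):m=m[0]
        for c,st in blobs(m,12,roi): print(nm,k,np.round(c,1),st.tolist(),np.round(ray(d,*c,zz[k]),0))
for fn,r,o in(('scene0',(140,140,460,390),'cs0'),('side0',(190,110,460,380),'cd0')):
    im=cv2.imread(f'pics/{fn}.png')[r[1]:r[3],r[0]:r[2]]; cv2.imwrite(f'pics/{o}.png',cv2.resize(im,None,fx=2.2,fy=2.2,interpolation=cv2.INTER_CUBIC))
E
```

```text
scene white [231.5 163.9] [227, 161, 10, 7, 59] [ 416. -343.   36.]
scene white [247.8 171.9] [243, 169, 11, 7, 59] [ 405. -277.   36.]
scene white [178.  179.5] [172, 176, 12, 8, 71] [ 582. -396.   36.]
scene white [266.3 181.4] [261, 178, 11, 8, 63] [ 395. -203.   36.]
scene white [229.9 185.6] [225, 182, 11, 8, 64] [ 486. -264.   36.]
scene white [247.7 193.5] [243, 190, 11, 8, 69] [ 471. -200.   36.]
scene white [289.4 232.2] [256, 208, 68, 49, 2392] [492.  -1.  36.]
scene white [219.9 254.6] [215, 251, 11, 8, 68] [678. -67.  36.]
scene white [222.1 274.1] [213, 265, 20, 18, 197] [713. -12.  36.]
scene white [169.2 291.1] [163, 274, 13, 34, 311] [839. -58.  36.]
scene white [152.6 292.4] [146, 275, 14, 35, 314] [870. -83.  36.]
scene white [309.9 332.1] [267, 293, 87, 80, 3595] [674. 254.  36.]
scene red [193.7 204.1] [189, 200, 10, 10, 70] [ 641. -222.   87.]
scene green [237.9 189.9] [197, 166, 86, 50, 1628] [ 456. -267.    0.]
scene green [207.4 229.3] [198, 224, 20, 12, 119] [ 627. -195.    0.]
scene blue [205.3 215.8] [198, 202, 17, 24, 176] [ 599. -241.    2.]
scene blue [1
[... 1374 characters left out ...]
40, 771] [811. 648.   0.]
side green [358.4 236.9] [347, 234, 23, 7, 139] [680. -88.   0.]
side green [280.  311.3] [230, 261, 103, 95, 4626] [ 448. -298.    0.]
side blue [249.9 173.6] [218, 157, 68, 37, 1557] [432. 273.   2.]
side blue [408.4 233.8] [402, 228, 14, 13, 139] [810. -98.   2.]
side blue [424.4 239. ] [418, 233, 14, 13, 147] [ 841. -124.    2.]
side blue [359.8 268.7] [344, 235, 35, 58, 1248] [ 646. -204.    2.]
side black [287.5 189.8] [284, 183, 8, 14, 103] [509.  -7. 106.]
side black [214.5 227.4] [208, 216, 13, 23, 125] [ 327. -137.  106.]
side black [453.6 326.4] [446, 318, 17, 17, 219] [ 711. -462.  106.]
side turq [201.2 274.1] [193, 264, 16, 22, 280] [ 293. -204.   36.]
```

View pics/cs0.png

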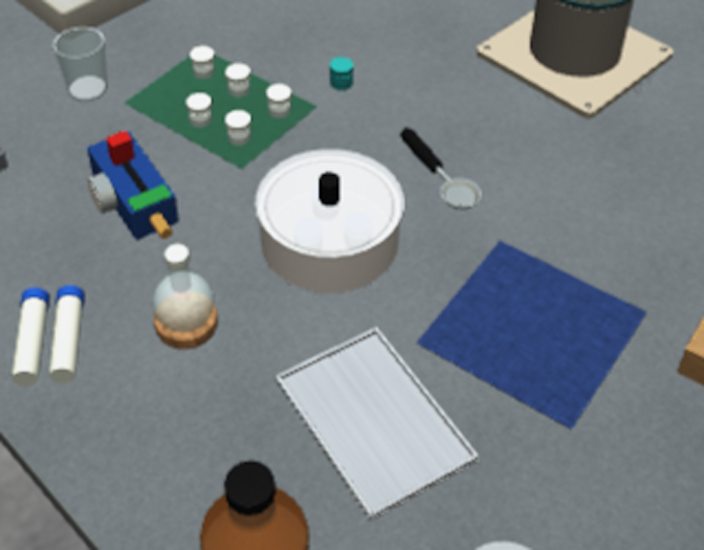

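View pics/cd0.png

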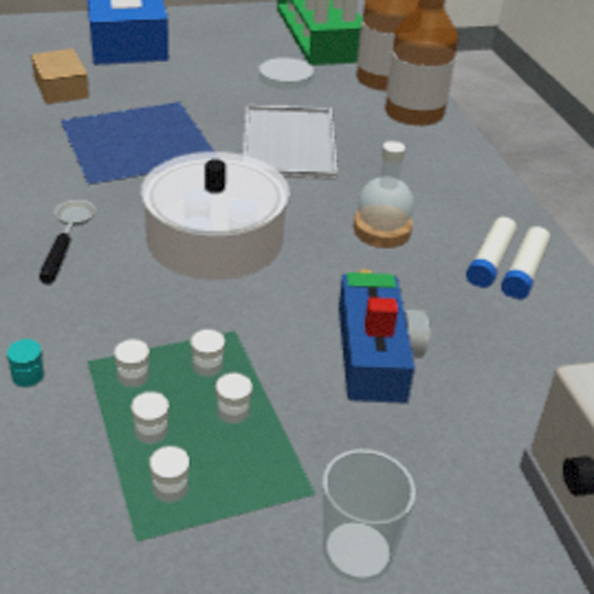

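```bash
python3 - <<'E'
from m import *
S=dict(np.load('pics/scene0.npz'));D=dict(np.load('pics/side0.npz'))
print('knob',tri(S,(289.1,225.6),D,(287.5,189.8)))
for z in(86,90): print(ray(S,289.1,225.6,z),ray(D,287.5,189.8,z))
def quad(d,m,z):
    cs,_=cv2.findContours(m.astype(np.uint8),cv2.RETR_EXTERNAL,cv2.CHAIN_APPROX_NONE); c=max(cs,key=cv2.contourArea)
    h=cv2.convexHull(c)
    for e in range(2,30):
        a=cv2.approxPolyDP(h,e,True)
        if len(a)<=4:break
    P=np.array([ray(d,*p[0],z) for p in a])[:,:2]
    print(np.round(P,0).tolist(),'c',P.mean(0).round(1),'sides',np.linalg.norm(P-np.roll(P,-1,0),axis=1).round(0),'ang',[round(np.degrees(np.arctan2(*(P[(i+1)%len(P)]-P[i])[::-1])),1) for i in range(len(P))])
for nm,d in(('scene',S),('side',D)):
    hsv=cv2.cvtColor(d['img'],cv2.COLOR_BGR2HSV);h,s,v=[hsv[...,i].astype(int) for i in range(3)]
    def roi(m,r):
        o=np.zeros_like(m);o[r[1]:r[3],r[0]:r[2]]=m[r[1]:r[3],r[0]:r[2]];return o
    sc=nm=='scene'
    print(nm,'mat');quad(d,roi((h>105)&(h<130)&(s>90),(320,240,450,340) if sc else (210,150,290,195)),2)
    print('card');quad(d,roi((h>40)&(h<85)&(s>70),(190,160,290,220) if sc else (225,255,335,352)),0)
    print('tray');quad(d,roi((v>150)&(s<60),(262,286,360,375) if sc else (297,156,345,192)),12)
    m=roi((v>150)&(s<70),(250,200,330,275) if sc else (250,155,325,235))
E
```

```text
knob (array([512.98476719,  18.84057036,  89.79732514]), [np.float64(0.11287390310484582), np.float64(0.1128739031048856)])
[510.2187231   16.09716125  86.        ] [514.0665543   24.76815244  86.        ]
[513.00083176  19.00009249  90.        ] [513.01955056  18.41673121  90.        ]
scene mat
[[367.0, 164.0], [330.0, 349.0], [513.0, 383.0], [549.0, 201.0]] c [439.8 274.3] sides [189. 187. 185. 185.] ang [np.float64(101.4), np.float64(10.4), np.float64(-79.0), np.float64(-168.4)]
card
[[536.0, -369.0], [377.0, -362.0], [356.0, -176.0], [506.0, -160.0]] c [ 444.  -266.9] sides [159. 188. 151. 211.] ang [np.float64(177.6), np.float64(96.5), np.float64(6.1), np.float64(-81.9)]
tray
[[571.0, 157.0], [616.0, 341.0], [738.0, 312.0], [699.0, 130.0]] c [655.8 234.9] sides [189. 125. 186. 131.] ang [np.float64(76.2), np.float64(-13.4), np.float64(-102.2), np.float64(168.0)]
side mat
[[541.0, 241.0], [365.0, 165.0], [332.0, 345.0], [513.0, 378.0]] c [437.8 282.4] sides [192. 183. 184. 140.] ang [np.float64(-156.6), np.float64(100.3), np.float64(10.2), np.float64(-78.5)]
card
[[507.0, -154.0], [539.0, -368.0], [382.0, -382.0], [352.0, -175.0]] c [ 444.8 -269.9] sides [216. 157. 209. 156.] ang [np.float64(-81.4), np.float64(-174.8), np.float64(98.4), np.float64(7.6)]
tray
[[742.0, 318.0], [696.0, 129.0], [560.0, 132.0], [614.0, 337.0]] c [653.  228.9] sides [195. 136. 212. 129.] ang [np.float64(-103.6), np.float64(178.9), np.float64(75.2), np.float64(-8.1)]
```

Candidates before the first reach:
- **Lid knob:** the black knob at scene (289,226). Other black things are the spatula handle (331,208) and the amber bottle's black cap (253,362). In the crop, the knob sits on the clear lid.
- **White bottles:** five on the green card. Look-alikes are the turquoise bottle (295,172), the flask stopper (220,255), the beaker base (178,180) and the tubes (153/169,292).
- **Blue bottles:** they should be under the lid. Blue-ended tubes lie at (156/171,272).

The knob triangulates to z 90 (real range 72–106), with residual 0.1 mm.

```bash
cat > go.py <<'E'
import sys
from h import *
# usage: go.py x y z yawdeg : prints units in tool axes from measured pose
def main():
    s=ctrl.read_state(); p=np.array(s['eef_pos']); rpy=s['tool_rot']
    x,y,z,yaw=[float(a) for a in sys.argv[1:5]]
    from scipy.spatial.transform import Rotation as Ro
    R=Ro.from_euler('xyz',rpy).as_matrix()
    dl=R.T@(np.array([x,y,z])-p)/25
    tw=-((yaw-np.degrees(rpy[2])+180)%360-180)/6
    print('p',p.round(1),'rpy',np.degrees(rpy).round(1),'w',round(s['width'],1),'F',np.round(s['force'],1),'t',round(s['clock'],1))
    print('units',dl.round(2),'twist',round(tw,2),'rows',round(max(np.linalg.norm(dl)*25/41.7,abs(tw)*6/7.16),1), 'q7',round(s['qpos'][6],2))
main()
E
python3 go.py 513 19 240 60
```

```text
p [ 188.7 -621.5  230.6] rpy [-179.9    0.    16.9] w 85.5 F [-0.   0.1  0.2] t 0.1
units [ 19.85 -20.75  -0.35] twist -7.19 rows 17.2 q7 -0.02
```

Call:
servo_tool:
  commands: [1,-1,-0.4,0,0,3,-3,-0.4,-1,0,5,-5,-0.4,-2,0,6,-6.3,-0.4,-3,0,7,-7.3,-0.4,-3.5,0,8,-8.4,-0.4,-3.5,0,9,-9.4,-0.4,-3.5,0,10,-10.4,-0.4,-3.5,0,10,-10.4,-0.4,-3.5,0,10,-10.4,-0.4,-3.5,0]

```text
clock: 0.98
eef_pos: [356.1, -293.4, 241.4]
tool_rot: [-3.139, -0.004, 0.672]
force: [-1.5, -0.9, 0.0]
width: 85.1
```

```bash
python3 go.py 513 19 220 60
```

```text
p [ 356.1 -293.4  241.4] rpy [-179.9   -0.2   38.5] w 85.1 F [-1.5 -0.9  0. ] t 1.0
units [12.69 -5.87  0.91] twist -3.58 rows 8.4 q7 -0.32
```

Call:
servo_tool:
  commands: [12.7,-5.9,0.9,-3.6,0,12.7,-5.9,0.9,-3.6,0,12.7,-5.9,0.9,-3.6,0,12.7,-5.9,0.9,-3.6,0,12.7,-5.9,0.9,-3.6,0,12.7,-5.9,0.9,-3.6,0,12.7,-5.9,0.9,-3.6,0,12.7,-5.9,0.9,-3.6,0,12.7,-5.9,0.9,-3.6,0,12.7,-5.9,0.9,-3.6,0]

```text
clock: 1.82
eef_pos: [514.5, 16.5, 218.5]
tool_rot: [-3.141, -0.004, 1.046]
force: [0.1, 0.4, 0.5]
width: 85.8
```

```bash
python3 go.py 513 19 130 60; python3 -c "
from h import *
d=snap('wrist','w1.png'); print(proj(d,[513,19,106]),proj(d,[513,19,72]))"
```

```text
p [514.5  16.5 218.5] rpy [-180.    -0.2   59.9] w 85.8 F [0.1 0.4 0.5] t 1.8
units [ 0.04 -0.1   3.54] twist -0.01 rows 2.1 q7 -0.76
[277.81309667 207.7243537 ] [278.18506218 198.29840975]
```

View pics/w1.png

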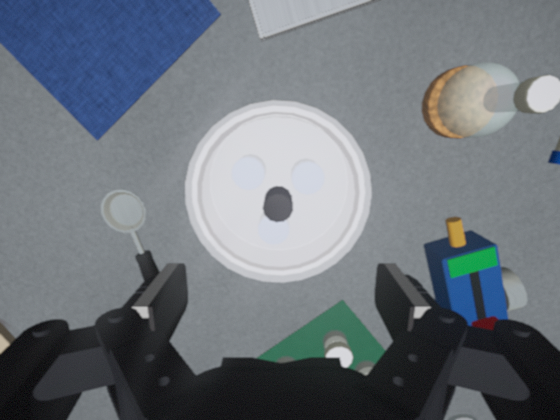

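Wrist view: knob at (278,204), as projected. Three bottles show through the lid at (249,171), (308,176) and (275,230). I go down and grip.

Call:
servo_tool:
  commands: [0,-0.1,2,0,0,0,-0.1,4,0,0,0,-0.1,5,0,0,0,-0.1,5.5,0,0,0,-0.1,5.5,0,0.3,0,-0.1,5.5,0,0.8,0,-0.1,5.5,0,0.9,0,-0.1,5.5,0,0.9,0,-0.1,5.5,0,0.9,0,-0.1,5.5,0,0.9]

```text
clock: 2.7
eef_pos: [511.1, 11.9, 83.1]
tool_rot: [3.139, -0.001, 1.038]
force: [-1.8, 0.3, 7.9]
width: 24.2
```

Call:
servo_tool:
  commands: [0,0,0,0,0.9,0,0,0,0,0.9,0,0,0,0,0.9]

```text
clock: 2.95
eef_pos: [511.1, 11.9, 83.1]
tool_rot: [3.139, -0.001, 1.038]
force: [-0.5, 0.2, 7.6]
width: 24.2
```

```bash
python3 go.py 513 19 180 60
```

```text
p [511.1  11.9  83.1] rpy [ 1.799e+02 -1.000e-01  5.950e+01] w 24.2 F [-0.5  0.2  7.6] t 3.0
units [ 0.29 -0.07 -3.87] twist -0.09 rows 2.3 q7 -0.84
```

```bash
python3 -c "
from h import *
d=snap('wrist','w2.png');d=snap('side','s2.png');print(ctrl.read_state()['eef_pos']);d=d['img'][130:260,220:380];cv2.imwrite('pics/s2c.png',cv2.resize(d,None,fx=4,fy=4))"
```

```text
[511.13816477  11.96240626  83.15413056]
```

View pics/w2.png

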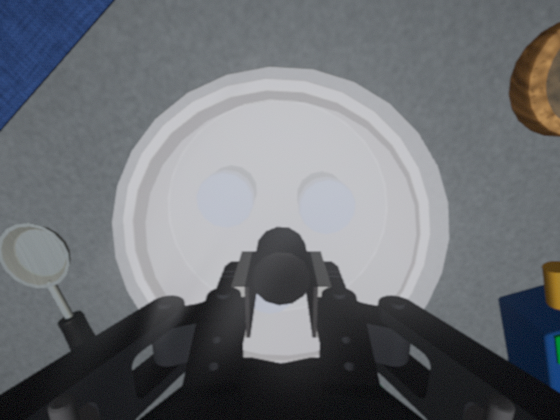

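View pics/s2c.png

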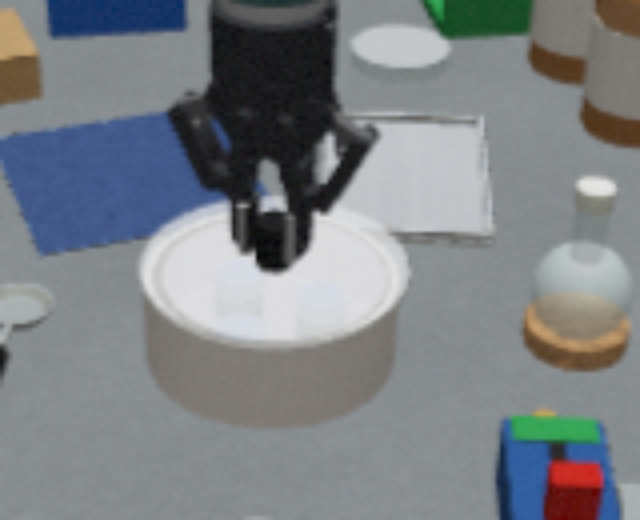

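The pads hold the knob off-centre: the TCP is about 6 mm short of where I commanded it. I open and check the free pose before lifting.

Call:
servo_tool:
  commands: [0,0,0,0,0.4,0,0,0,0,0.4,0,0,0,0,0.4,0,0,0,0,0.4,0,0,0,0,0.4,0,0,0,0,0.4]

```text
clock: 3.55
eef_pos: [510.4, 12.1, 81.3]
tool_rot: [-3.142, -0.0, 1.038]
force: [-0.3, 0.9, 0.2]
width: 50.8
```

```bash
python3 go.py 513 19 80 60
```

```text
p [510.4  12.1  81.3] rpy [-180.    -0.    59.5] w 50.8 F [-0.3  0.9  0.2] t 3.5
units [ 0.29 -0.05  0.05] twist -0.09 rows 0.2 q7 -0.84
```

Call:
servo_tool:
  commands: [0.29,-0.05,0.05,-0.1,0.4,0.29,-0.05,0.05,-0.1,0.4,0.29,-0.05,0.05,-0.1,0.4,0.29,-0.05,0.05,-0.1,0.9,0.29,-0.05,0.05,-0.1,0.9,0.29,-0.05,0.05,-0.1,0.9,0.29,-0.05,0.05,-0.1,0.9,0.29,-0.05,0.05,-0.1,0.9]

```text
clock: 4.22
eef_pos: [513.4, 18.8, 80.4]
tool_rot: [3.141, -0.0, 1.049]
force: [-0.2, -0.9, 4.0]
width: 24.3
```

```bash
python3 go.py 513 19 180 60;python3 -c "
from h import *
d=snap('wrist','w3.png')"
```

```text
p [513.4  18.8  80.4] rpy [180.   -0.   60.1] w 24.3 F [-0.2 -0.9  4. ] t 4.2
units [-0.   -0.01 -3.98] twist 0.01 rows 2.4 q7 -0.85
```

View pics/w3.png

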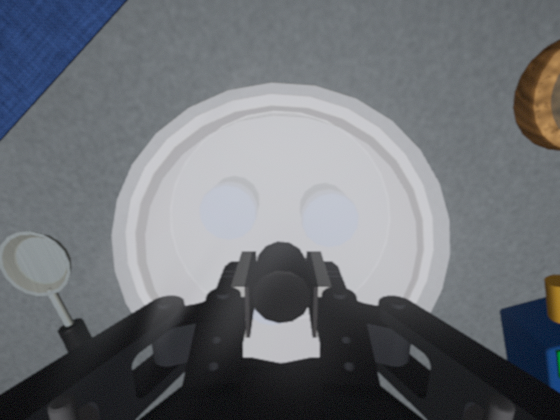

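Centred now. I lift gently and carry the lid to the mat.

Call:
servo_tool:
  commands: [0,0,-0.3,0,0.9,0,0,-0.9,0,0.9,0,0,-1.8,0,0.9,0,0,-2.8,0,0.9,0,0,-3.6,0,0.9,0,0,-4,0,0.9,0,0,-4,0,0.9,0,0,-4,0,0.9]

```text
clock: 4.93
eef_pos: [512.6, 18.8, 179.8]
tool_rot: [-3.141, 0.0, 1.049]
force: [0.4, 0.3, -3.2]
width: 24.3
```

```bash
python3 go.py 440 273 180 60
```

```text
p [512.6  18.8 179.8] rpy [-180.     0.    60.1] w 24.3 F [ 0.4  0.3 -3.2] t 4.9
units [ 7.36 -7.59 -0.01] twist 0.01 rows 6.3 q7 -0.79
```

Call:
servo_tool:
  commands: [0.4,-0.4,0,0,0.9,1.2,-1.2,0,0,0.9,2.2,-2.3,0,0,0.9,3.3,-3.4,0,0,0.9,4.4,-4.5,0,0,0.9,5.5,-5.7,0,0,0.9,6.5,-6.7,0,0,0.9,7.1,-7.3,0,0,0.9,7.36,-7.59,0,0,0.9,7.36,-7.59,0,0,0.9]

```text
clock: 5.77
eef_pos: [438.3, 275.3, 178.6]
tool_rot: [-3.139, 0.002, 1.054]
force: [0.6, 0.3, -1.7]
width: 24.1
```

Call:
servo_tool:
  commands: [0,0,1,0,0.9,0,0,2,0,0.9,0,0,3,0,0.9,0,0,4,0,0.9,0,0,5,0,0.9,0,0,5.5,0,0.9,0,0,5.5,0,0.9,0,0,5.5,0,0.9,0,0,5.5,0,0.9]

```text
clock: 6.52
eef_pos: [441.1, 272.1, 43.0]
tool_rot: [3.141, -0.0, 1.047]
force: [0.4, 0.8, -2.8]
width: 24.2
```

```bash
python3 go.py 440 273 24 60;python3 -c "
from h import *
d=snap('scene','s4.png')['img'][210:350,300:460];cv2.imwrite('pics/s4c.png',cv2.resize(d,None,fx=4,fy=4))"
```

```text
p [441.1 272.1  43. ] rpy [180.  -0.  60.] w 24.2 F [ 0.4  0.8 -2.8] t 6.5
units [ 0.01 -0.06  0.76] twist -0.0 rows 0.5 q7 -1.37
```

View pics/s4c.png

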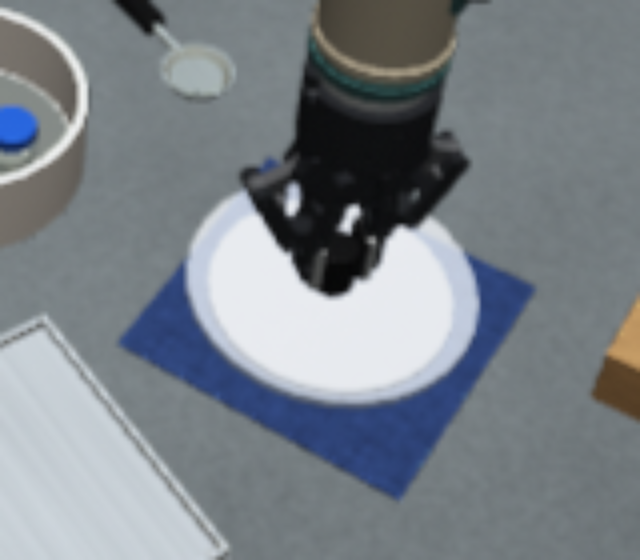

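Call:
servo_tool:
  commands: [0,-0.05,0.3,0,0.9,0,-0.05,0.5,0,0.9,0,-0.05,0.7,0,0.9,0,-0.05,0.75,0,0.9,0,-0.05,0.75,0,0.9,0,-0.05,0.75,0,0.9]

```text
clock: 7.07
eef_pos: [439.2, 273.8, 24.4]
tool_rot: [3.141, -0.0, 1.049]
force: [-0.9, -0.2, 6.0]
width: 24.1
```

Contact at TCP z 24.4 (expected 24). I release and rise.

Call:
servo_tool:
  commands: [0,0,0,0,0.3,0,0,0,0,0.3,0,0,0,0,0.3,0,0,0,0,0.3,0,0,-1,0,0.3,0,0,-2.5,0,0,0,0,-4,0,0,0,0,-5.5,0,0,0,0,-7,0,0,0,0,-8,0,0]

```text
clock: 7.9
eef_pos: [440.0, 274.4, 227.3]
tool_rot: [3.14, -0.004, 1.049]
force: [0.6, 0.4, -0.3]
width: 85.4
```

```bash
python3 go.py 513 -30 240 60
```

```text
p [440.  274.4 227.3] rpy [179.9  -0.2  60.1] w 85.4 F [ 0.6  0.4 -0.3] t 7.9
units [-9.09  8.6  -0.53] twist 0.01 rows 7.5 q7 -1.29
```

Call:
servo_tool:
  commands: [-8,7.6,-0.5,0,0,-8,7.6,-0.5,0,0,-8,7.6,-0.5,0,0,-8,7.6,-0.5,0,0,-8,7.6,-0.5,0,0,-8,7.6,-0.5,0,0,-8,7.6,-0.5,0,0,-8,7.6,-0.5,0,0,-8,7.6,-0.5,0,0,-8,7.6,-0.5,0,0]

```text
clock: 8.73
eef_pos: [503.8, 6.5, 236.2]
tool_rot: [-3.141, -0.001, 1.049]
force: [-0.1, 0.3, -0.3]
width: 85.3
```

Call:
servo_tool:
  commands: [0,0,0,0,0,0,0,0,0,0]

```text
clock: 8.9
eef_pos: [503.9, 7.3, 236.3]
tool_rot: [-3.141, -0.0, 1.052]
force: [0.4, 0.4, -0.5]
width: 85.0
```

```bash
cat > blue.py <<'E'
import sys
from m import *
n=sys.argv[1]
d=snap('wrist',f'w{n}.png');S=snap('scene',f'sc{n}.png')
for nm,d in(('wrist',d),('scene',S)):
    hsv=cv2.cvtColor(d['img'],cv2.COLOR_BGR2HSV);h,s,v=[hsv[...,i].astype(int) for i in range(3)]
    for c,st in blobs((h>100)&(h<125)&(s>140)&(v>120),15):
        for z in (46,40): 
            p=ray(d,*c,z)
            if np.hypot(p[0]-513,p[1]-19)<80: print(nm,c.round(1),st[2:].tolist(),z,p[:2].round(1))
E
python3 blue.py 5;python3 go.py 513 19 240 60
```

```text
wrist [253.7 156.9] [30, 31, 732] 46 [496.5  51.5]
wrist [253.7 156.9] [30, 31, 732] 40 [495.7  51.2]
wrist [310.8 161.6] [30, 30, 717] 46 [545.7  17.8]
wrist [310.8 161.6] [30, 30, 717] 40 [545.8  16.9]
wrist [277.5 211.2] [28, 29, 653] 46 [488.7 -11.7]
wrist [277.5 211.2] [28, 29, 653] 40 [487.8 -13.1]
scene [287.6 227. ] [12, 9, 90] 46 [489.  -11.9]
scene [287.6 227. ] [12, 9, 90] 40 [484.8 -16.2]
scene [302.5 241. ] [12, 9, 95] 46 [496.7  52.4]
scene [302.5 241. ] [12, 9, 95] 40 [492.6  48.4]
scene [279.5 243.8] [12, 10, 97] 46 [546.7  18.1]
scene [279.5 243.8] [12, 10, 97] 40 [543.   13.9]
p [504.    6.9 236.3] rpy [-180.    -0.    60.2] w 85.7 F [-0.3 -0.6 -0.1] t 9.0
units [ 0.6   0.07 -0.15] twist 0.04 rows 0.4 q7 -0.72
```

View pics/w5.png

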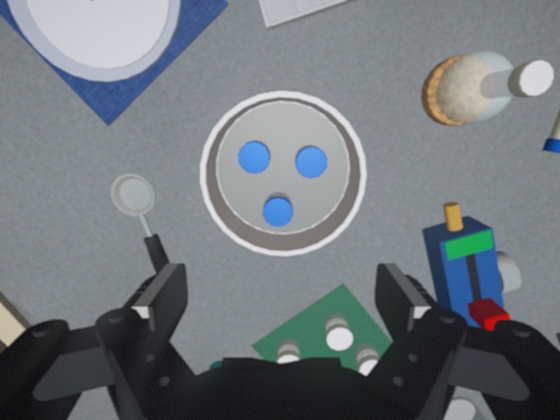

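View pics/sc5.png

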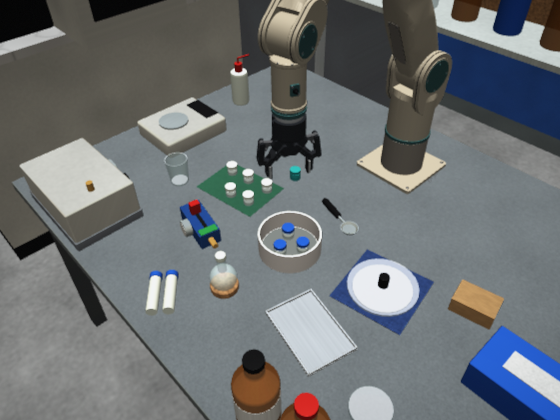

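The lid is off and centred on the mat. Three blue caps in the bowl, and wrist and scene agree within 1 mm: (497,52), (546,18), (489,-12). I take the blue bottle at (546,18) first, with the jaws tangential to the bowl.

```bash
python3 go.py 546 18 120 0
```

```text
p [504.    6.9 236.3] rpy [-180.    -0.    60.2] w 85.7 F [-0.3 -0.6 -0.1] t 9.0
units [1.22 1.24 4.65] twist 10.04 rows 8.4 q7 -0.72
```

Call:
servo_tool:
  commands: [1.22,1.24,0,10,0.35,1.22,1.24,1,10,0.35,1.22,1.24,3,10,0.35,1.22,1.24,4.65,10,0.35,1.22,1.24,4.65,10,0.35,1.22,1.24,4.65,10,0.35,1.22,1.24,4.65,10,0.35,1.22,1.24,4.65,10,0.35,1.22,1.24,4.65,10,0.35,1.22,1.24,4.65,10,0.35]

```text
clock: 9.83
eef_pos: [546.2, 17.6, 119.9]
tool_rot: [3.141, 0.0, 0.002]
force: [-0.2, 0.4, -0.4]
width: 55.1
```

Call:
servo_tool:
  commands: [0,0,0,0,0.35,0,0,0,0,0.35,0,0,0,0,0.35]

```text
clock: 10.08
eef_pos: [546.3, 16.8, 120.1]
tool_rot: [-3.141, -0.0, 0.003]
force: [0.2, -0.1, 1.0]
width: 55.6
```

```bash
python3 go.py 546 18 18 0
```

```text
p [546.3  16.8 120.1] rpy [-180.    -0.     0.2] w 55.6 F [ 0.2 -0.1  1. ] t 10.1
units [-0.01 -0.05  4.08] twist 0.03 rows 2.4 q7 -1.56
```

Call:
servo_tool:
  commands: [0,-0.04,1,0,0.35,0,-0.04,2,0,0.35,0,-0.04,3,0,0.35,0,-0.04,4,0,0.35,0,-0.04,4.1,0,0.35,0,-0.04,4.1,0,0.35,0,-0.04,4.1,0,0.8,0,-0.04,4.1,0,0.8,0,-0.04,4.1,0,0.8,0,-0.04,4.1,0,0.8]

```text
clock: 10.92
eef_pos: [547.5, 17.6, 19.3]
tool_rot: [-3.141, -0.003, 0.002]
force: [0.0, 0.6, 6.5]
width: 32.4
```

Call:
servo_tool:
  commands: [0,0,0,0,0.8,0,0,0,0,0.8,0,0,-0.5,0,0.8,0,0,-1.5,0,0.8,0,0,-2.5,0,0.8,0,0,-3.5,0,0.8,0,0,-4.5,0,0.8,0,0,-5,0,0.8,0,0,-5,0,0.8]

```text
clock: 11.67
eef_pos: [548.4, 17.7, 146.7]
tool_rot: [-3.141, -0.007, 0.002]
force: [-0.2, -0.2, -0.6]
width: 32.3
```

```bash
python3 go.py 668 287 140 80; python3 -c "
from h import *
snap('wrist','w6.png')"
```

```text
p [548.4  17.7 146.7] rpy [-1.8e+02 -4.0e-01  1.0e-01] w 32.3 F [-0.2 -0.2 -0.6] t 11.7
units [  4.8  -10.76   0.31] twist -13.32 rows 11.2 q7 -1.56
```

View pics/w6.png

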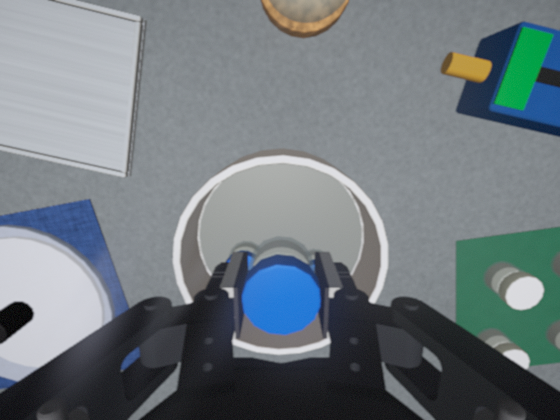

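Bottle held upright (width 32.3). Now to the far end of the tray.

Call:
servo_tool:
  commands: [0.5,-1,0.3,-1,0.8,1.2,-2.4,0.3,-2,0.8,1.9,-4,0.3,-3.2,0.8,2.5,-5.5,0.3,-4.4,0.8,3.1,-7,0.3,-5.6,0.8,3.7,-8.4,0.3,-6.8,0.8,4.2,-9.4,0.3,-8,0.8,4.6,-10.3,0.3,-9.2,0.8,4.8,-10.8,0.3,-10.4,0.8,4.8,-10.8,0.3,-11.6,0.8]

```text
clock: 12.55
eef_pos: [664.8, 292.7, 133.2]
tool_rot: [-3.139, -0.002, 1.222]
force: [-0.3, 0.5, -0.6]
width: 32.3
```

Call:
servo_tool:
  commands: [0,0,0,-1,0.8,0,0,0,-1.7,0.8,0,0,0,-1.7,0.8,0,0,0,-1.7,0.8]

```text
clock: 12.88
eef_pos: [665.1, 287.3, 133.8]
tool_rot: [-3.14, 0.001, 1.387]
force: [-0.1, 0.1, -0.6]
width: 32.5
```

```bash
python3 go.py 668 287 20 80
```

```text
p [665.1 287.3 133.8] rpy [-1.799e+02  1.000e-01  7.950e+01] w 32.5 F [-0.1  0.1 -0.6] t 12.9
units [0.01 0.13 4.55] twist -0.09 rows 2.7 q7 -0.8
```

Call:
servo_tool:
  commands: [0,0.13,1,0,0.8,0,0.13,2,0,0.8,0,0.13,3,0,0.8,0,0.13,3.8,0,0.8,0,0.13,4.3,0,0.8,0,0.13,4.6,0,0.8,0,0.13,4.8,0,0.8,0,0.13,4.8,0,0.8,0,0.13,4.8,0,0.8]

```text
clock: 13.63
eef_pos: [669.6, 287.6, 16.0]
tool_rot: [3.14, -0.001, 1.389]
force: [-0.8, 0.7, -0.3]
width: 32.6
```

Call:
servo_tool:
  commands: [0,0,0.05,0,0.8,0,0,0.1,0,0.8,0,0,0.12,0,0.8,0,0,0.12,0,0.8]

```text
clock: 13.97
eef_pos: [669.7, 287.5, 13.4]
tool_rot: [3.14, -0.001, 1.389]
force: [0.5, -1.9, 4.9]
width: 32.2
```

Call:
servo_tool:
  commands: [0,0,-0.05,0,0.5,0,0,-0.05,0,0.35,0,0,-0.05,0,0.35,0,0,-0.05,0,0.35,0,0,-1,0,0.35,0,0,-2,0,0.35,0,0,-3.5,0,0.35,0,0,-5,0,0.35,0,0,-5,0,0.35]

```text
clock: 14.72
eef_pos: [673.6, 289.8, 145.8]
tool_rot: [3.13, -0.009, 1.389]
force: [2.3, 1.2, 1.3]
width: 55.3
```

```bash
python3 go.py 497 52 140 60; python3 blue.py 7
```

```text
p [673.6 289.8 145.8] rpy [179.4  -0.5  79.6] w 55.3 F [2.3 1.2 1.3] t 14.7
units [-10.64  -5.23   0.08] twist 3.26 rows 7.1 q7 -0.8
scene [287.7 227. ] [12, 9, 89] 46 [488.8 -11.8]
scene [287.7 227. ] [12, 9, 89] 40 [484.6 -16.2]
scene [302.5 241. ] [12, 9, 95] 46 [496.7  52.4]
scene [302.5 241. ] [12, 9, 95] 40 [492.6  48.4]
```

View pics/sc7.png

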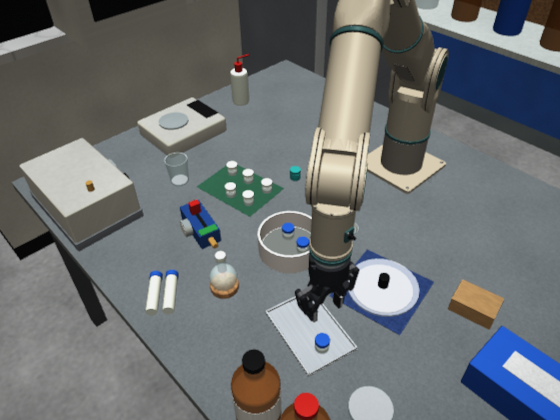

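Blue #1 stands on the tray at scene (322,341). Next is the blue bottle at (497,52), with yaw about 110.

```bash
python3 go.py 497 52 130 110
```

```text
p [670.2 287.8 139.4] rpy [ 1.798e+02 -1.000e-01  7.960e+01] w 55.5 F [-0.5  0.6 -0.3] t 14.8
units [-10.53  -5.11   0.33] twist -5.07 rows 7.0 q7 -0.8
```

Call:
servo_tool:
  commands: [-10.5,-5.1,0.3,-5.1,0.35,-10.5,-5.1,0.3,-5.1,0.35,-10.5,-5.1,0.3,-5.1,0.35,-10.5,-5.1,0.3,-5.1,0.35,-10.5,-5.1,0.3,-5.1,0.35,-10.5,-5.1,0.3,-5.1,0.35,-10.5,-5.1,0.3,-5.1,0.35,-10.5,-5.1,0.3,-5.1,0.35,-10.5,-5.1,0.3,-5.1,0.35,-10.5,-5.1,0.3,-5.1,0.35]

```text
clock: 15.65
eef_pos: [496.2, 52.4, 129.0]
tool_rot: [-3.141, -0.001, 1.923]
force: [0.1, -0.3, -0.3]
width: 56.0
```

Call:
servo_tool:
  commands: [0,0,0,0,0.35,0,0,0,0,0.35,0,0,0,0,0.35]

```text
clock: 15.9
eef_pos: [496.7, 53.4, 129.4]
tool_rot: [3.141, -0.001, 1.925]
force: [0.2, -0.2, -0.3]
width: 55.6
```

```bash
python3 go.py 497 52 18 110
```

```text
p [496.7  53.4 129.4] rpy [180.   -0.  110.3] w 55.6 F [ 0.2 -0.2 -0.3] t 15.9
units [-0.06 -0.01  4.45] twist 0.05 rows 2.7 q7 -0.22
```

Call:
servo_tool:
  commands: [-0.05,0,1,0,0.35,-0.05,0,2.2,0,0.35,-0.05,0,3.4,0,0.35,-0.05,0,4.2,0,0.35,-0.05,0,4.45,0,0.35,-0.05,0,4.45,0,0.35,-0.05,0,4.45,0,0.8,-0.05,0,4.45,0,0.8,-0.05,0,4.45,0,0.8,-0.05,0,4.45,0,0.8]

```text
clock: 16.73
eef_pos: [497.7, 51.1, 19.7]
tool_rot: [3.139, 0.0, 1.923]
force: [-1.2, 0.1, 4.8]
width: 32.4
```

Call:
servo_tool:
  commands: [0,0,0,0,0.8,0,0,0,0,0.8,0,0,-0.5,0,0.8,0,0,-1.5,0,0.8,0,0,-2.5,0,0.8,0,0,-3.5,0,0.8,0,0,-4.5,0,0.8,0,0,-4.8,0,0.8,0,0,-4.8,0,0.8,0,0,-4.8,0,0.8]

```text
clock: 17.57
eef_pos: [496.6, 50.5, 138.3]
tool_rot: [3.141, 0.001, 1.922]
force: [-0.2, 0.4, -0.6]
width: 32.5
```

```bash
python3 go.py 655 233 135 85
```

```text
p [496.6  50.5 138.3] rpy [180.    0.  110.1] w 32.5 F [-0.2  0.4 -0.6] t 17.6
units [4.67 8.47 0.14] twist 4.19 rows 5.8 q7 -0.21
```

Call:
servo_tool:
  commands: [0.3,0.6,0.1,0.5,0.8,0.9,1.6,0.1,1,0.8,1.6,2.9,0.1,2,0.8,2.4,4.3,0.1,3,0.8,3.1,5.7,0.1,4,0.8,3.8,6.9,0.1,4.2,0.8,4.4,7.9,0.1,4.2,0.8,4.7,8.5,0.1,4.2,0.8,4.7,8.5,0.1,4.2,0.8,4.7,8.5,0.1,4.2,0.8]

```text
clock: 18.4
eef_pos: [654.2, 234.8, 133.0]
tool_rot: [-3.138, 0.002, 1.485]
force: [0.0, -1.5, -1.6]
width: 32.4
```

Call:
servo_tool:
  commands: [0,0,1,0,0.8,0,0,2,0,0.8,0,0,2.5,0,0.8,0,0,2.5,0,0.8,0,0,2.5,0,0.8,0,0,2.5,0,0.8]

```text
clock: 18.9
eef_pos: [656.1, 234.3, 74.4]
tool_rot: [3.14, -0.0, 1.483]
force: [0.1, 0.3, -0.4]
width: 32.5
```

```bash
python3 go.py 655 233 14 85
```

```text
p [656.1 234.3  74.4] rpy [179.9  -0.   85. ] w 32.5 F [ 0.1  0.3 -0.4] t 18.9
units [-0.06 -0.04  2.42] twist -0.01 rows 1.4 q7 -0.7
```

Call:
servo_tool:
  commands: [-0.05,-0.05,0.8,0,0.8,-0.05,-0.05,1.6,0,0.8,-0.05,-0.05,2.1,0,0.8,-0.05,-0.05,2.3,0,0.8,-0.05,-0.05,2.42,0,0.8,-0.05,-0.05,2.42,0,0.8,-0.05,-0.05,2.42,0,0.8]

```text
clock: 19.48
eef_pos: [655.1, 233.9, 14.2]
tool_rot: [3.14, -0.001, 1.483]
force: [0.3, -0.0, -0.9]
width: 32.5
```

Call:
servo_tool:
  commands: [0,0,0.04,0,0.8,0,0,0.04,0,0.8,0,0,0.02,0,0.5,0,0,0,0,0.35,0,0,0,0,0.35,0,0,-1,0,0.35,0,0,-2,0,0.35,0,0,-3.5,0,0.35,0,0,-5,0,0.35,0,0,-5,0,0.35]

```text
clock: 20.32
eef_pos: [658.9, 235.8, 146.2]
tool_rot: [3.129, -0.007, 1.483]
force: [1.5, 1.5, 0.9]
width: 56.0
```

```bash
python3 blue.py 8;  python3 go.py 489 -12 130 52; cd pics; python3 -c "
import cv2;i=cv2.imread('sc8.png')[190:380,180:450];cv2.imwrite('sc8c.png',cv2.resize(i,None,fx=2.5,fy=2.5))"
```

```text
scene [287.6 227. ] [12, 9, 90] 46 [489.  -11.9]
scene [287.6 227. ] [12, 9, 90] 40 [484.8 -16.2]
p [655.5 233.9 140.1] rpy [ 1.798e+02 -1.000e-01  8.500e+01] w 55.3 F [ 0.4  0.2 -0.9] t 20.4
units [-10.38  -5.77   0.36] twist 5.5 rows 7.1 q7 -0.68
```

View pics/sc8c.png

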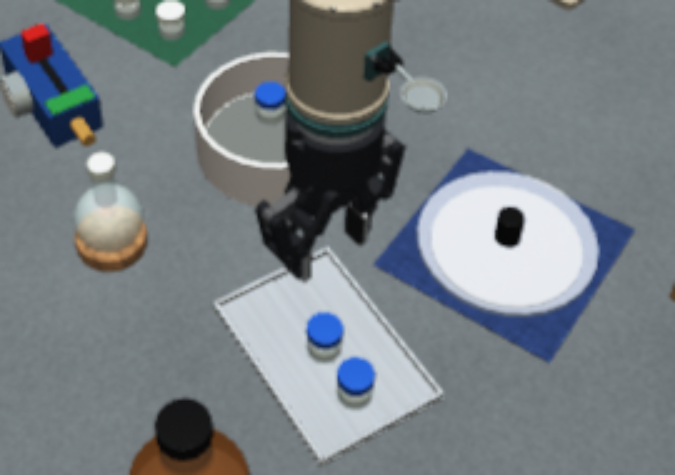

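Two blue bottles are upright on the tray and the lid is well on the mat. Now the last blue, at (489,-12).

Call:
servo_tool:
  commands: [-10.4,-5.8,0.3,5.5,0.35,-10.4,-5.8,0.3,5.5,0.35,-10.4,-5.8,0.3,5.5,0.35,-10.4,-5.8,0.3,5.5,0.35,-10.4,-5.8,0.3,5.5,0.35,-10.4,-5.8,0.3,5.5,0.35,-10.4,-5.8,0.3,5.5,0.35,-10.4,-5.8,0.3,5.5,0.35,-10.4,-5.8,0.3,5.5,0.35,-10.4,-5.8,0.3,5.5,0.35]

```text
clock: 21.25
eef_pos: [486.9, -12.9, 129.7]
tool_rot: [-3.141, 0.0, 0.906]
force: [-0.2, 1.2, 0.4]
width: 55.7
```

Call:
servo_tool:
  commands: [0,0,0,0,0.35,0,0,0,0,0.35,0,0,0,0,0.35]

```text
clock: 21.5
eef_pos: [487.6, -11.5, 130.1]
tool_rot: [-3.141, -0.001, 0.91]
force: [-0.2, 0.5, 0.3]
width: 55.2
```

```bash
python3 go.py 489 -12 18 52
```

```text
p [487.6 -11.5 130.1] rpy [-180.    -0.    52.1] w 55.2 F [-0.2  0.5  0.3] t 21.5
units [0.01 0.06 4.48] twist 0.02 rows 2.7 q7 -0.86
```

Call:
servo_tool:
  commands: [0,0.05,1,0,0.35,0,0.05,2.2,0,0.35,0,0.05,3.4,0,0.35,0,0.05,4.2,0,0.35,0,0.05,4.48,0,0.35,0,0.05,4.48,0,0.35,0,0.05,4.48,0,0.8,0,0.05,4.48,0,0.8,0,0.05,4.48,0,0.8,0,0.05,4.48,0,0.8]

```text
clock: 22.33
eef_pos: [489.0, -13.7, 19.6]
tool_rot: [3.14, -0.002, 0.907]
force: [0.5, -0.4, 5.3]
width: 32.4
```

Call:
servo_tool:
  commands: [0,0,0,0,0.8,0,0,0,0,0.8,0,0,-0.5,0,0.8,0,0,-1.5,0,0.8,0,0,-2.5,0,0.8,0,0,-3.5,0,0.8,0,0,-4.5,0,0.8,0,0,-4.8,0,0.8,0,0,-4.8,0,0.8,0,0,-4.8,0,0.8]

```text
clock: 23.17
eef_pos: [487.9, -13.9, 138.4]
tool_rot: [3.141, -0.0, 0.907]
force: [0.2, 0.7, -1.0]
width: 32.3
```

```bash
python3 go.py 642 180 135 80
```

```text
p [487.9 -13.9 138.4] rpy [180.  -0.  52.] w 32.3 F [ 0.2  0.7 -1. ] t 23.2
units [9.91 0.08 0.14] twist -4.67 rows 5.9 q7 -0.86
```

Call:
servo_tool:
  commands: [0.6,0,0.1,-0.5,0.8,1.8,0,0.1,-1,0.8,3.2,0,0.1,-2,0.8,4.7,0,0.1,-3,0.8,6.2,0,0.1,-4,0.8,7.7,0.1,0.1,-4.7,0.8,9,0.1,0.1,-4.7,0.8,9.9,0.1,0.1,-4.7,0.8,9.9,0.1,0.1,-4.7,0.8,9.9,0.1,0.1,-4.7,0.8]

```text
clock: 24.0
eef_pos: [641.5, 182.2, 133.2]
tool_rot: [-3.138, 0.0, 1.404]
force: [-0.9, -0.2, -0.6]
width: 32.7
```

Call:
servo_tool:
  commands: [0,0,1,0,0.8,0,0,2,0,0.8,0,0,2.5,0,0.8,0,0,2.5,0,0.8,0,0,2.5,0,0.8,0,0,2.5,0,0.8]

```text
clock: 24.5
eef_pos: [643.0, 179.8, 74.2]
tool_rot: [3.14, -0.001, 1.399]
force: [1.0, 0.5, -0.6]
width: 32.4
```

```bash
python3 go.py 642 180 13.5 80
```

```text
p [643.  179.8  74.2] rpy [179.9  -0.   80.2] w 32.4 F [ 1.   0.5 -0.6] t 24.5
units [ 0.   -0.04  2.43] twist 0.03 rows 1.5 q7 -0.73
```

Call:
servo_tool:
  commands: [0,0,0.8,0,0.8,0,0,1.6,0,0.8,0,0,2.1,0,0.8,0,0,2.3,0,0.8,0,0,2.45,0,0.8,0,0,2.45,0,0.8,0,0,2.45,0,0.8]

```text
clock: 25.08
eef_pos: [643.2, 180.0, 13.7]
tool_rot: [3.14, -0.001, 1.399]
force: [-1.6, -0.1, 3.6]
width: 32.1
```

Call:
servo_tool:
  commands: [0,0,0,0,0.5,0,0,0,0,0.35,0,0,0,0,0.35,0,0,0,0,0.35,0,0,-1,0,0.35,0,0,-2,0,0.35,0,0,-3.5,0,0.35,0,0,-5,0,0.35,0,0,-6,0,0.35]

```text
clock: 25.83
eef_pos: [643.6, 180.3, 165.7]
tool_rot: [3.138, -0.002, 1.4]
force: [0.3, -0.1, 0.4]
width: 55.3
```

```bash
python3 go.py 471 -200 150 50
```

```text
p [643.6 180.3 165.7] rpy [ 1.798e+02 -1.000e-01  8.020e+01] w 55.3 F [ 0.3 -0.1  0.4] t 25.8
units [-16.17  -4.21   0.58] twist 5.03 rows 10.0 q7 -0.7
```

Call:
servo_tool:
  commands: [-16.2,-4.2,0,5,0.35,-16.2,-4.2,0,5,0.35,-16.2,-4.2,0,5,0.35,-16.2,-4.2,0,5,0.35,-16.2,-4.2,0,5,0.35,-16.2,-4.2,0,5,0.35,-16.2,-4.2,0,5,0.35,-16.2,-4.2,0,5,0.35,-16.2,-4.2,0,5,0.35,-16.2,-4.2,0,5,0.35]

```text
clock: 26.67
eef_pos: [469.6, -201.5, 162.3]
tool_rot: [3.141, -0.0, 0.876]
force: [-0.2, 0.0, -0.0]
width: 55.0
```

Call:
servo_tool:
  commands: [0,0,0,0,0.35,0,0,0,0,0.35,0,0,0,0,0.35]

```text
clock: 26.92
eef_pos: [470.9, -199.7, 162.2]
tool_rot: [3.141, -0.001, 0.875]
force: [1.2, 0.7, -0.5]
width: 55.4
```

```bash
cat > white.py <<'E'
import sys
from m import *
n=sys.argv[1]
W=snap('wrist',f'w{n}.png');S=snap('scene',f'sc{n}.png');D=snap('side',f'sd{n}.png')
for nm,d in(('scene',S),('side',D),('wrist',W)):
    hsv=cv2.cvtColor(d['img'],cv2.COLOR_BGR2HSV);h,s,v=[hsv[...,i].astype(int) for i in range(3)]
    for c,st in blobs((v>195)&(s<40),15):
        if st[4]>3000: continue
        p=ray(d,*c,36); q=ray(d,*c,46)
        if abs(p[0]-445)<120 and -400<p[1]<-130: print(nm,c.round(0),st[2:].tolist(),p[:2].round(1))
        if np.hypot(q[0]-513,q[1]-19)<65 and st[4]<1500: print(nm,'bowl',c.round(0),st[2:].tolist(),q[:2].round(1))
E
python3 white.py 9; python3 go.py 471 -200 20 50
```

```text
scene [231. 164.] [10, 7, 59] [ 416.3 -343.2]
scene [248. 172.] [11, 7, 61] [ 405.2 -276.7]
scene [266. 181.] [11, 8, 63] [ 394.6 -203.4]
scene [230. 186.] [11, 8, 64] [ 486.  -264.3]
scene [248. 193.] [11, 8, 69] [ 470.7 -200.1]
scene bowl [290. 234.] [64, 46, 343] [503.7  12.2]
side bowl [282. 215.] [23, 3, 27] [490.2 -30.7]
side [284. 264.] [15, 10, 122] [ 470.8 -200.6]
side [249. 269.] [16, 11, 128] [ 394.6 -204.5]
side [296. 285.] [15, 11, 138] [ 486.  -265.4]
side [258. 294.] [17, 11, 150] [ 406.  -278.1]
side [267. 319.] [17, 14, 187] [ 416.3 -344.6]
wrist [282. 204.] [38, 38, 1112] [ 471.5 -199.8]
wrist [339. 245.] [36, 34, 887] [ 486.8 -262.6]
wrist [224. 255.] [36, 33, 631] [ 400.  -203.2]
wrist [484. 301.] [46, 39, 1190] [ 558.8 -397.5]
wrist [281. 305.] [35, 31, 839] [ 406.8 -276.7]
wrist [196. 297.] [10, 9, 59] [ 350.4 -217.1]
wrist [366. 296.] [10, 9, 60] [ 475.5 -321.2]
wrist [331. 344.] [34, 28, 726] [ 417.6 -342.4]
p [ 471.4 -198.1  162.1] rpy [-1.80e+02 -1.00e-01  5.04e+01] w 55.9 F [ 0.4 -0.   0. ] t 27.1
units [-0.07  0.03  5.68] twist 0.06 rows 3.4 q7 -0.52
```

View pics/sc9.png

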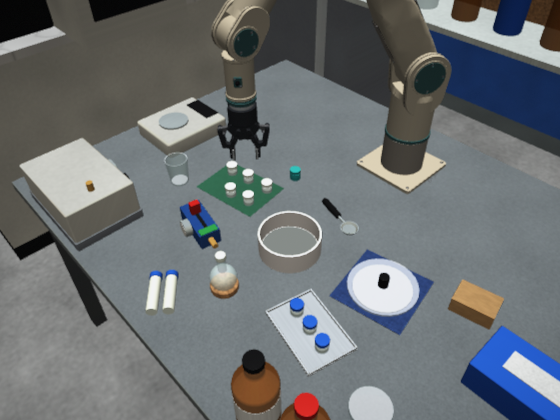

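The bowl is empty, three blues stand on the tray at (296,305), (309,323) and (322,341), and all views agree on the five whites. I grip white (471,-200).

Call:
servo_tool:
  commands: [-0.05,0.03,1.2,0,0.35,-0.05,0.03,2.6,0,0.35,-0.05,0.03,4,0,0.35,-0.05,0.03,5.2,0,0.35,-0.05,0.03,5.8,0,0.35,-0.05,0.03,6.1,0,0.35,-0.05,0.03,6.1,0,0.35,-0.05,0.03,6.1,0,0.8,-0.05,0.03,6.1,0,0.8,-0.05,0.03,6.1,0,0.8]

```text
clock: 27.9
eef_pos: [471.5, -201.5, 11.0]
tool_rot: [3.139, -0.001, 0.876]
force: [0.1, -0.8, -1.7]
width: 32.4
```

Call:
servo_tool:
  commands: [0,0,0,0,0.8,0,0,0,0,0.8,0,0,0,0,0.8,0,0,-0.5,0,0.8,0,0,-1.5,0,0.8,0,0,-2.5,0,0.8,0,0,-3.5,0,0.8,0,0,-4.5,0,0.8,0,0,-5,0,0.8,0,0,-5,0,0.8]

```text
clock: 28.73
eef_pos: [472.2, -202.3, 137.8]
tool_rot: [3.135, -0.002, 0.875]
force: [1.0, -0.5, -1.1]
width: 32.3
```

```bash
python3 go.py 551 19 135 0
```

```text
p [ 472.2 -202.3  137.8] rpy [ 1.796e+02 -1.000e-01  5.020e+01] w 32.3 F [ 1.  -0.5 -1.1] t 28.7
units [ 8.81 -3.25  0.11] twist 8.36 rows 7.0 q7 -0.53
```

Call:
servo_tool:
  commands: [0.6,-0.2,0.1,1,0.8,1.8,-0.6,0.1,2,0.8,3.2,-1.2,0.1,3.1,0.8,4.7,-1.7,0.1,4.2,0.8,6.1,-2.2,0.1,5.3,0.8,7.4,-2.7,0.1,6.4,0.8,8.4,-3.1,0.1,7.5,0.8,8.8,-3.25,0.1,8.4,0.8,8.8,-3.25,0.1,8.4,0.8,8.8,-3.25,0.1,8.4,0.8]

```text
clock: 29.57
eef_pos: [548.0, 19.7, 131.2]
tool_rot: [3.14, 0.002, 0.0]
force: [-1.0, -0.8, -1.1]
width: 32.1
```

Call:
servo_tool:
  commands: [0,0,0.4,0,0.8,0,0,1,0,0.8,0,0,1.5,0,0.8,0,0,1.5,0,0.8,0,0,1.5,0,0.8]

```text
clock: 29.98
eef_pos: [547.6, 17.7, 93.6]
tool_rot: [3.141, 0.002, -0.006]
force: [-0.8, -0.1, -1.2]
width: 32.3
```

```bash
python3 go.py 551 19 20 0
```

```text
p [547.6  17.7  93.6] rpy [ 1.8e+02  1.0e-01 -3.0e-01] w 32.3 F [-0.8 -0.1 -1.2] t 30.0
units [ 0.14 -0.06  2.94] twist -0.05 rows 1.8 q7 -1.56
```

Call:
servo_tool:
  commands: [0.13,-0.05,0.8,0,0.8,0.13,-0.05,1.6,0,0.8,0.13,-0.05,2.3,0,0.8,0.13,-0.05,2.7,0,0.8,0.13,-0.05,2.9,0,0.8,0.13,-0.05,2.9,0,0.8,0.13,-0.05,2.95,0,0.8,0.13,-0.05,2.95,0,0.8]

```text
clock: 30.65
eef_pos: [552.7, 20.8, 21.6]
tool_rot: [-3.142, -0.001, -0.004]
force: [0.2, -0.8, -0.6]
width: 32.5
```

Call:
servo_tool:
  commands: [0,0,0.04,0,0.8,0,0,0.06,0,0.8,0,0,0.06,0,0.8]

```text
clock: 30.9
eef_pos: [552.8, 20.9, 21.0]
tool_rot: [-3.141, -0.002, -0.004]
force: [-2.0, 0.3, 8.6]
width: 32.3
```

Contact at 21.0. I release and rise.

Call:
servo_tool:
  commands: [0,0,-0.05,0,0.5,0,0,-0.05,0,0.35,0,0,-0.05,0,0.35,0,0,-0.05,0,0.35,0,0,-1,0,0.35,0,0,-2,0,0.35,0,0,-3.5,0,0.35,0,0,-5,0,0.35,0,0,-5.5,0,0.35]

```text
clock: 31.65
eef_pos: [554.7, 20.9, 161.5]
tool_rot: [-3.141, -0.007, -0.004]
force: [0.6, -0.1, 0.1]
width: 55.5
```

```bash
python3 go.py 486 -264 150 50
```

```text
p [554.7  20.9 161.5] rpy [-180.    -0.4   -0.2] w 55.5 F [ 0.6 -0.1  0.1] t 31.6
units [-2.7  11.41  0.44] twist -8.37 rows 7.0 q7 -1.57
```

Call:
servo_tool:
  commands: [-2.7,11.4,0.3,-8.4,0.35,-2.7,11.4,0.3,-8.4,0.35,-2.7,11.4,0.3,-8.4,0.35,-2.7,11.4,0.3,-8.4,0.35,-2.7,11.4,0.3,-8.4,0.35,-2.7,11.4,0.3,-8.4,0.35,-2.7,11.4,0.3,-8.4,0.35,-2.7,11.4,0.3,-8.4,0.35,-2.7,11.4,0.3,-8.4,0.35,-2.7,11.4,0.3,-8.4,0.35]

```text
clock: 32.48
eef_pos: [483.3, -263.6, 149.1]
tool_rot: [-3.141, -0.001, 0.874]
force: [0.6, 1.0, -0.0]
width: 55.6
```

Call:
servo_tool:
  commands: [0,0,0,0,0.35,0,0,0,0,0.35,0,0,0,0,0.35]

```text
clock: 32.73
eef_pos: [484.3, -261.9, 149.4]
tool_rot: [-3.141, -0.0, 0.879]
force: [0.4, -1.0, 0.1]
width: 55.5
```

```bash
python3 white.py 10; python3 go.py 486 -264 10 50
```

```text
scene [231. 164.] [10, 7, 59] [ 416.3 -343.2]
scene [248. 172.] [11, 7, 60] [ 405.5 -276.7]
scene [266. 181.] [11, 8, 63] [ 394.6 -203.4]
scene [230. 186.] [11, 8, 64] [ 486.  -264.3]
scene bowl [290. 234.] [64, 46, 343] [503.7  12.2]
scene bowl [279. 246.] [13, 10, 102] [552.1  21.6]
side bowl [294. 216.] [13, 2, 16] [520.2 -36.5]
side [249. 269.] [16, 11, 129] [ 394.6 -204.3]
side [296. 285.] [15, 11, 138] [ 486.  -265.4]
side [258. 294.] [17, 13, 154] [ 405.9 -278.1]
side [267. 319.] [17, 14, 189] [ 416.4 -344.5]
wrist [285. 209.] [39, 39, 1199] [ 486.6 -264.3]
wrist [156. 222.] [40, 38, 1166] [ 395.6 -203.6]
wrist [232. 275.] [21, 34, 561] [ 411.7 -281.1]
wrist [196. 297.] [10, 9, 59] [ 371.6 -276.4]
wrist [366. 296.] [10, 9, 60] [ 491.2 -375. ]
wrist [281. 318.] [37, 31, 893] [ 417.4 -343.1]
p [ 483.9 -262.8  149.4] rpy [180.   -0.   50.3] w 55.6 F [-0.6 -0.8 -0.5] t 32.9
units [0.02 0.09 5.58] twist 0.05 rows 3.3 q7 -0.4
```

Call:
servo_tool:
  commands: [0,0.08,1.2,0,0.35,0,0.08,2.6,0,0.35,0,0.08,4,0,0.35,0,0.08,5,0,0.35,0,0.08,5.5,0,0.35,0,0.08,5.63,0,0.35,0,0.08,5.63,0,0.35,0,0.08,5.63,0,0.8,0,0.08,5.63,0,0.8,0,0.08,5.63,0,0.8]

```text
clock: 33.72
eef_pos: [486.3, -265.7, 10.5]
tool_rot: [3.138, -0.001, 0.876]
force: [0.4, -0.0, 4.4]
width: 32.3
```

Call:
servo_tool:
  commands: [0,0,0,0,0.8,0,0,0,0,0.8,0,0,0,0,0.8,0,0,-0.5,0,0.8,0,0,-1.5,0,0.8,0,0,-2.5,0,0.8,0,0,-3.5,0,0.8,0,0,-4.5,0,0.8,0,0,-5,0,0.8,0,0,-5,0,0.8]

```text
clock: 34.55
eef_pos: [487.0, -266.2, 137.8]
tool_rot: [3.134, -0.002, 0.876]
force: [0.0, -0.1, -0.5]
width: 32.4
```

```bash
python3 go.py 494 52 135 120
```

```text
p [ 487.  -266.2  137.8] rpy [ 1.796e+02 -1.000e-01  5.020e+01] w 32.4 F [ 0.  -0.1 -0.5] t 34.5
units [ 9.95 -7.94  0.07] twist -11.64 rows 9.8 q7 -0.41
```

Call:
servo_tool:
  commands: [0.6,-0.5,0.1,-1,0.8,1.8,-1.5,0.1,-2.2,0.8,3.2,-2.6,0.1,-3.4,0.8,4.6,-3.7,0.1,-4.6,0.8,5.9,-4.7,0.1,-5.8,0.8,7.2,-5.8,0.1,-7,0.8,8.4,-6.7,0.1,-8.2,0.8,9.4,-7.5,0.1,-9.4,0.8,9.95,-7.9,0.1,-10.6,0.8,9.95,-7.9,0.1,-11.6,0.8]

```text
clock: 35.38
eef_pos: [492.4, 58.5, 131.3]
tool_rot: [3.139, -0.003, 2.105]
force: [0.3, -1.2, 0.1]
width: 32.2
```

Call:
servo_tool:
  commands: [0,0,0.4,0,0.8,0,0,1,0,0.8,0,0,1.5,0,0.8,0,0,1.5,0,0.8,0,0,1.5,0,0.8]

```text
clock: 35.8
eef_pos: [491.5, 51.3, 92.5]
tool_rot: [-3.139, -0.0, 2.087]
force: [0.2, 0.9, -0.5]
width: 32.5
```

```bash
python3 go.py 494 52 21 120
```

```text
p [491.5  51.3  92.5] rpy [-179.8   -0.   119.6] w 32.5 F [ 0.2  0.9 -0.5] t 35.8
units [-0.03  0.11  2.86] twist -0.07 rows 1.7 q7 -0.15
```

Call:
servo_tool:
  commands: [-0.03,0.06,0.8,0,0.8,-0.03,0.06,1.6,0,0.8,-0.03,0.06,2.3,0,0.8,-0.03,0.06,2.65,0,0.8,-0.03,0.06,2.8,0,0.8,-0.03,0.06,2.85,0,0.8,-0.03,0.06,2.88,0,0.8,-0.03,0.06,2.88,0,0.8]

```text
clock: 36.47
eef_pos: [494.9, 52.6, 22.3]
tool_rot: [3.14, 0.0, 2.09]
force: [-0.0, 0.6, -0.2]
width: 32.5
```

Call:
servo_tool:
  commands: [0,0,0.04,0,0.8,0,0,0.08,0,0.8,0,0,0.1,0,0.8]

```text
clock: 36.72
eef_pos: [494.9, 52.5, 20.4]
tool_rot: [3.14, 0.001, 2.091]
force: [-3.0, -0.0, 18.5]
width: 32.7
```

Call:
servo_tool:
  commands: [0,0,-0.08,0,0.8,0,0,-0.08,0,0.5,0,0,-0.08,0,0.35,0,0,-0.08,0,0.35,0,0,-0.08,0,0.35,0,0,-1,0,0.35,0,0,-2,0,0.35,0,0,-3.5,0,0.35,0,0,-5,0,0.35,0,0,-5.5,0,0.35]

```text
clock: 37.55
eef_pos: [496.3, 53.3, 160.7]
tool_rot: [3.136, 0.002, 2.091]
force: [-0.7, -0.8, 0.4]
width: 55.8
```

```bash
python3 go.py 405.5 -277.5 150 60
```

```text
p [496.3  53.3 160.7] rpy [1.797e+02 1.000e-01 1.198e+02] w 55.8 F [-0.7 -0.8  0.4] t 37.5
units [-9.68 -9.73  0.39] twist 9.97 rows 8.4 q7 -0.08
```

Call:
servo_tool:
  commands: [-9.7,-9.7,0.3,6.6,0.35,-9.7,-9.7,0.3,6.6,0.35,-9.7,-9.7,0.3,6.6,0.35,-9.7,-9.7,0.3,6.6,0.35,-9.7,-9.7,0.3,6.6,0.35,-9.7,-9.7,0.3,6.6,0.35,-9.7,-9.7,0.3,6.6,0.35,-9.7,-9.7,0.3,6.6,0.35,-9.7,-9.7,0.3,6.6,0.35,-9.7,-9.7,0.3,6.6,0.35]

```text
clock: 38.38
eef_pos: [402.2, -282.5, 148.6]
tool_rot: [-3.141, 0.002, 1.392]
force: [-0.6, 0.4, 0.4]
width: 55.2
```

Call:
servo_tool:
  commands: [0,0,0,0,0.35,0,0,0,0,0.35,0,0,0,0,0.35]

```text
clock: 38.63
eef_pos: [405.0, -276.4, 149.1]
tool_rot: [3.142, -0.001, 1.403]
force: [0.9, 0.9, -0.2]
width: 55.4
```

```bash
python3 white.py 11; python3 go.py 405.5 -277.5 10 80
```

```text
scene [231. 164.] [10, 7, 59] [ 416.3 -343.2]
scene [248. 172.] [11, 7, 59] [ 405.4 -276.9]
scene [266. 181.] [11, 8, 63] [ 394.6 -203.4]
scene bowl [290. 234.] [64, 46, 341] [503.6  11.8]
scene bowl [303. 241.] [13, 9, 95] [495.1  53.2]
scene bowl [279. 246.] [13, 10, 102] [552.1  21.6]
side bowl [281. 197.] [9, 5, 36] [501.   54.6]
side bowl [302. 202.] [13, 7, 67] [553.2  21.7]
side [249. 269.] [16, 11, 129] [ 394.6 -204.3]
side [258. 294.] [17, 13, 155] [ 406.  -278.2]
side [267. 319.] [17, 14, 189] [ 416.4 -344.5]
wrist [252. 121.] [43, 45, 1502] [ 395.1 -203.5]
wrist [282. 209.] [41, 39, 1214] [ 406.2 -276.8]
wrist [306. 278.] [37, 34, 1000] [ 416.7 -343. ]
wrist [366. 296.] [10, 9, 60] [ 468.  -370.7]
wrist [461. 302.] [36, 19, 265] [ 552.8 -391.2]
p [ 404.9 -277.1  149.2] rpy [180.   -0.   80.3] w 55.4 F [-0.7  0.4  0.1] t 38.8
units [-0.01  0.03  5.57] twist 0.06 rows 3.3 q7 0.06
```

Call:
servo_tool:
  commands: [0,0.04,1.2,0,0.35,0,0.04,2.6,0,0.35,0,0.04,4,0,0.35,0,0.04,5,0,0.35,0,0.04,5.5,0,0.35,0,0.04,5.6,0,0.35,0,0.04,5.6,0,0.35,0,0.04,5.6,0,0.8,0,0.04,5.6,0,0.8,0,0.04,5.6,0,0.8]

```text
clock: 39.62
eef_pos: [406.2, -278.9, 10.5]
tool_rot: [3.139, 0.001, 1.4]
force: [-0.3, 1.0, 4.8]
width: 32.1
```

Call:
servo_tool:
  commands: [0,0,0,0,0.8,0,0,0,0,0.8,0,0,0,0,0.8,0,0,-0.5,0,0.8,0,0,-1.5,0,0.8,0,0,-2.5,0,0.8,0,0,-3.5,0,0.8,0,0,-4.5,0,0.8,0,0,-5,0,0.8,0,0,-5,0,0.8]

```text
clock: 40.45
eef_pos: [406.9, -279.9, 137.4]
tool_rot: [3.135, 0.003, 1.399]
force: [-0.1, 0.6, -1.3]
width: 32.5
```

```bash
python3 go.py 494 -14 135 60
```

```text
p [ 406.9 -279.9  137.4] rpy [179.6   0.2  80.1] w 32.5 F [-0.1  0.6 -1.3] t 40.5
units [11.08  1.61  0.07] twist 3.36 rows 6.7 q7 0.03
```

Call:
servo_tool:
  commands: [0.7,0.1,0.1,0.3,0.8,2,0.3,0.1,0.8,0.8,3.5,0.5,0.1,1.5,0.8,5,0.7,0.1,2.2,0.8,6.5,0.9,0.1,3,0.8,8,1.1,0.1,3.4,0.8,9.3,1.3,0.1,3.4,0.8,10.4,1.5,0.1,3.4,0.8,11.1,1.6,0.1,3.4,0.8,11.1,1.6,0.1,3.4,0.8]

```text
clock: 41.28
eef_pos: [493.3, -6.7, 131.3]
tool_rot: [3.141, -0.003, 1.051]
force: [0.8, 0.2, -0.9]
width: 32.4
```

Call:
servo_tool:
  commands: [0,0,0.4,0,0.8,0,0,1,0,0.8,0,0,1.5,0,0.8,0,0,1.5,0,0.8,0,0,1.5,0,0.8]

```text
clock: 41.7
eef_pos: [490.6, -13.5, 93.0]
tool_rot: [-3.139, 0.002, 1.041]
force: [0.7, -0.0, 0.7]
width: 32.0
```

```bash
python3 go.py 494 -14 21 60
```

```text
p [490.6 -13.5  93. ] rpy [-1.799e+02  1.000e-01  5.970e+01] w 32.0 F [ 0.7 -0.   0.7] t 41.7
units [0.06 0.14 2.88] twist -0.05 rows 1.7 q7 -0.78
```

Call:
servo_tool:
  commands: [0.04,0.06,0.8,0,0.8,0.04,0.06,1.6,0,0.8,0.04,0.06,2.3,0,0.8,0.04,0.06,2.65,0,0.8,0.04,0.06,2.8,0,0.8,0.04,0.06,2.9,0,0.8,0.04,0.06,2.92,0,0.8,0.04,0.06,2.92,0,0.8]

```text
clock: 42.37
eef_pos: [494.3, -11.9, 21.7]
tool_rot: [3.14, -0.001, 1.043]
force: [-0.5, 0.2, -0.8]
width: 32.2
```

Call:
servo_tool:
  commands: [0,0,0.04,0,0.8,0,0,0.06,0,0.8,0,0,0.06,0,0.8]

```text
clock: 42.62
eef_pos: [494.4, -11.9, 20.5]
tool_rot: [3.14, -0.001, 1.043]
force: [-0.7, -0.5, 5.3]
width: 32.1
```

Call:
servo_tool:
  commands: [0,0,-0.02,0,0.5,0,0,-0.02,0,0.35,0,0,-0.02,0,0.35,0,0,-0.02,0,0.35,0,0,-1,0,0.35,0,0,-2,0,0.35,0,0,-3.5,0,0.35,0,0,-5,0,0.35,0,0,-6,0,0.35,0,0,-7,0,0.35]

```text
clock: 43.45
eef_pos: [493.8, -11.9, 196.6]
tool_rot: [3.14, -0.001, 1.043]
force: [-0.2, 0.1, -0.3]
width: 55.5
```

```bash
python3 go.py 440 273 180 60; python3 -c "
from h import *
d=snap('wrist','w12.png')"
```

```text
p [493.8 -11.9 196.6] rpy [179.9  -0.   59.8] w 55.5 F [-0.2  0.1 -0.3] t 43.5
units [ 8.76 -7.6   0.66] twist -0.04 rows 7.0 q7 -0.73
```

View pics/w12.png

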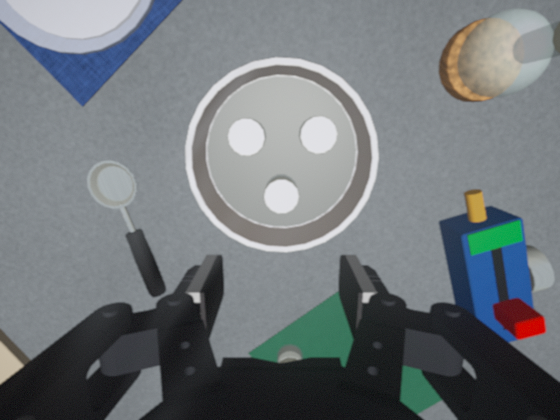

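Three white caps stand in the bowl at wrist (246,137), (319,135) and (282,196). I measure the bowl rim centre and the knob's current place for the lid return.

```bash
python3 - <<'E'
from m import *
d=dict(np.load('pics/w12.npz')); im=d['img']
hsv=cv2.cvtColor(im,cv2.COLOR_BGR2HSV)
m=((hsv[...,2]>175)&(hsv[...,1]<40)).astype(np.uint8)
n,l,s,c=cv2.connectedComponentsWithStats(m)
for i in range(1,n):
    if s[i,4]>300: print(s[i],c[i].round(0))
    if 150<s[i,2]<230 and 150<s[i,3]<230:
        cs,_=cv2.findContours((l==i).astype(np.uint8),cv2.RETR_EXTERNAL,cv2.CHAIN_APPROX_NONE)
        P=np.array([ray(d,*p[0],64)[:2] for p in cs[0]]); (x,y),r=cv2.minEnclosingCircle(P.astype(np.float32)); print('encl',x,y,r)
        A=np.c_[2*P,np.ones(len(P))]; q=np.linalg.lstsq(A,(P**2).sum(1),rcond=None)[0]; print('fit',q[:2],np.sqrt(q[2]+q[0]**2+q[1]**2))
# rim in scene and knob on mat
S=snap('scene','sc12.png');D=snap('side','sd12.png')
q=[]
for nm,d in(('s',S),('d',D)):
    v=cv2.cvtColor(d['img'],cv2.COLOR_BGR2HSV)[...,2]
    u0,v0=proj(d,[440,273,33]); 
    for c,st in blobs(v<45,20,(u0-20,v0-20,u0+20,v0+20)): print(nm,c,st); q.append((d,c))
if len(q)==2: print(tri(*q[0],*q[1]))
for d,c in q: print(ray(d,*c,34))
E
```

```text
[   0    0  150   53 5981] [72. 21.]
[ 483   14   66   72 2462] [511.  50.]
[ 185   57  194  196 4147] [282. 149.]
encl 512.5031127929688 19.021148681640625 83.70281219482422
fit [512.61247604  19.06931845] 83.01413820960309
[  206    75   152   153 11019] [285. 129.]
encl 515.2225341796875 23.870487213134766 65.08504486083984
fit [515.26538155  23.93707585] 64.43182113921097
[ 99 167  32  32 648] [113. 182.]
[263 179  37  35 996] [281. 196.]
s [383.25203252 280.33333333] [378 273  11  15 123]
d [251.53968254 164.07936508] [249 159   6  11  63]
(array([439.3038225 , 273.97604336,  34.90214174]), [np.float64(0.3880443569345038), np.float64(0.3880443569344556)])
[439.0988454  273.55915344  34.        ]
[439.1059547  276.13001296  34.        ]
```

The bowl rim fits to centre (512.6,19.1) with r 83 (true 84). The knob is at (439.3,274.0), where I released it.

Call:
servo_tool:
  commands: [8.75,-7.6,0.5,0,0.35,8.75,-7.6,0.5,0,0.35,8.75,-7.6,0.5,0,0.35,8.75,-7.6,0.5,0,0.35,8.75,-7.6,0.5,0,0.35,8.75,-7.6,0.5,0,0.35,8.75,-7.6,0.5,0,0.35,8.75,-7.6,0.5,0,0.35,8.75,-7.6,0.5,0,0.35,8.75,-7.6,0.5,0,0.35]

```text
clock: 44.43
eef_pos: [438.9, 271.7, 180.7]
tool_rot: [-3.141, 0.003, 1.044]
force: [0.6, -0.3, 0.5]
width: 55.2
```

Call:
servo_tool:
  commands: [0,0,1,0,0.35,0,0,2.5,0,0.35,0,0,4,0,0.35,0,0,4,0,0.35,0,0,4,0,0.35,0,0,4,0,0.35]

```text
clock: 44.93
eef_pos: [440.7, 272.1, 83.2]
tool_rot: [3.141, -0.001, 1.042]
force: [-0.1, 0.1, 0.9]
width: 55.3
```

```bash
python3 go.py 439.2 274 25 60
```

```text
p [440.7 272.1  83.2] rpy [180.   -0.   59.7] w 55.3 F [-0.1  0.1  0.9] t 44.9
units [ 0.03 -0.09  2.33] twist -0.05 rows 1.4 q7 -1.36
```

Call:
servo_tool:
  commands: [0.03,-0.09,0.8,0,0.35,0.03,-0.09,1.6,0,0.35,0.03,-0.09,2.2,0,0.35,0.03,-0.09,2.33,0,0.35,0.03,-0.09,2.33,0,0.35,0.03,-0.09,2.33,0,0.35,0.03,-0.09,2.33,0,0.35]

```text
clock: 45.52
eef_pos: [439.3, 275.2, 25.6]
tool_rot: [3.14, -0.003, 1.043]
force: [0.1, -0.4, 0.6]
width: 55.5
```

```bash
python3 go.py 439.2 274 25 60
```

```text
p [439.3 275.2  25.6] rpy [179.9  -0.2  59.8] w 55.5 F [ 0.1 -0.4  0.6] t 45.5
units [-0.05  0.02  0.02] twist -0.04 rows 0.0 q7 -1.39
```

Call:
servo_tool:
  commands: [-0.05,0,0.02,0,0.35,-0.05,0,0.02,0,0.9,-0.05,0,0.02,0,0.9,-0.05,0,0.02,0,0.9,-0.05,0,0.02,0,0.9,-0.05,0,0.02,0,0.9]

```text
clock: 46.02
eef_pos: [437.9, 273.5, 24.0]
tool_rot: [3.141, -0.001, 1.043]
force: [-0.3, -0.3, 5.8]
width: 24.5
```

Call:
servo_tool:
  commands: [0,0,-0.3,0,0.9,0,0,-1,0,0.9,0,0,-2,0,0.9,0,0,-3,0,0.9,0,0,-4,0,0.9,0,0,-5,0,0.9,0,0,-5.8,0,0.9,0,0,-6,0,0.9,0,0,-6,0,0.9,0,0,-6,0,0.9]

```text
clock: 46.85
eef_pos: [436.9, 273.0, 172.7]
tool_rot: [-3.141, 0.001, 1.043]
force: [0.2, 0.1, -3.7]
width: 24.2
```

```bash
python3 go.py 512.6 19 175 60
```

```text
p [436.9 273.  172.7] rpy [-1.80e+02  1.00e-01  5.98e+01] w 24.2 F [ 0.2  0.1 -3.7] t 46.9
units [-7.26  7.73 -0.09] twist -0.04 rows 6.4 q7 -1.32
```

Call:
servo_tool:
  commands: [-0.4,0.4,0,0,0.9,-1.2,1.2,0,0,0.9,-2.2,2.3,0,0,0.9,-3.3,3.5,0,0,0.9,-4.4,4.6,0,0,0.9,-5.5,5.8,0,0,0.9,-6.5,6.9,0,0,0.9,-7.1,7.5,0,0,0.9,-7.28,7.72,0,0,0.9,-7.28,7.72,0,0,0.9]

```text
clock: 47.68
eef_pos: [512.0, 16.5, 171.6]
tool_rot: [-3.139, 0.002, 1.039]
force: [-0.8, 0.2, -1.5]
width: 23.9
```

Call:
servo_tool:
  commands: [0,0,0.8,0,0.9,0,0,1.6,0,0.9,0,0,2.2,0,0.9,0,0,2.5,0,0.9,0,0,2.7,0,0.9,0,0,2.7,0,0.9,0,0,2.7,0,0.9,0,0,2.7,0,0.9]

```text
clock: 48.35
eef_pos: [513.2, 19.6, 106.5]
tool_rot: [3.141, -0.001, 1.044]
force: [0.5, -0.3, -1.3]
width: 24.1
```

```bash
python3 go.py 512.2 18.2 80 60;python3 -c "
from h import *
d=snap('side','s13.png')['img'][130:260,220:380];cv2.imwrite('pics/s13c.png',cv2.resize(d,None,fx=4,fy=4))"
```

```text
p [513.2  19.6 106.5] rpy [ 1.799e+02 -1.000e-01  5.980e+01] w 24.1 F [ 0.5 -0.3 -1.3] t 48.4
units [-0.07 -0.01  1.06] twist -0.03 rows 0.6 q7 -0.85
```

View pics/s13c.png

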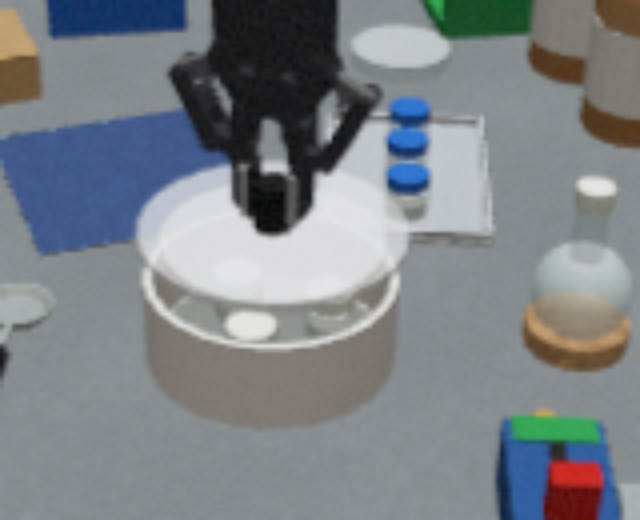

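Call:
servo_tool:
  commands: [-0.06,0,0.3,0,0.9,-0.06,0,0.5,0,0.9,-0.06,0,0.6,0,0.9,-0.06,0,0.7,0,0.9,-0.06,0,0.8,0,0.9,-0.06,0,0.9,0,0.9,-0.06,0,0.95,0,0.9,-0.06,0,0.95,0,0.9]

```text
clock: 49.07
eef_pos: [511.8, 17.8, 81.8]
tool_rot: [-3.141, 0.0, 1.044]
force: [-0.5, 0.3, -1.5]
width: 24.3
```

Call:
servo_tool:
  commands: [0.02,0,0.06,0,0.9,0.02,0,0.1,0,0.9,0.02,0,0.13,0,0.9,0.02,0,0.13,0,0.9]

```text
clock: 49.4
eef_pos: [512.4, 18.4, 80.0]
tool_rot: [3.141, -0.0, 1.043]
force: [-2.1, 0.2, 8.7]
width: 24.1
```

Contact at TCP z 80.0, the seated height. I release, rise and check.

Call:
servo_tool:
  commands: [0,0,-0.02,0,0.3,0,0,-0.02,0,0.3,0,0,-0.02,0,0.3,0,0,-0.02,0,0.3,0,0,-1,0,0.3,0,0,-2.5,0,0.3,0,0,-4,0,0.3,0,0,-5,0,0.3,0,0,-5.5,0,0.3,0,0,-5.5,0,0.3]

```text
clock: 50.23
eef_pos: [514.2, 18.4, 219.4]
tool_rot: [3.136, -0.004, 1.043]
force: [-0.9, 0.2, -0.5]
width: 59.5
```

```bash
python3 - <<'E'
from m import *
S=snap('scene','sc14.png');D=snap('side','sd14.png');W=snap('wrist','w14.png')
q=[]
for nm,d in(('s',S),('d',D)):
    v=cv2.cvtColor(d['img'],cv2.COLOR_BGR2HSV)[...,2]
    u0,v0=proj(d,[512.6,19,90])
    for c,st in blobs(v<45,20,(u0-12,v0-12,u0+12,v0+12)): print(nm,c.round(1),st); q.append((d,c))
if len(q)==2: print(tri(*q[0],*q[1]))
a=cv2.resize(S['img'][190:290,240:350],None,fx=3.5,fy=3.5);b=cv2.resize(D['img'][150:250,235:345],None,fx=3.5,fy=3.5)
cv2.imwrite('pics/c14.png',np.hstack([a,b]))
# valve
for nm,d in(('scene',S),('side',D),('wrist',W)):
    hsv=cv2.cvtColor(d['img'],cv2.COLOR_BGR2HSV);h,s,v=[hsv[...,i].astype(int) for i in range(3)]
    print(nm,'knob px',proj(d,[512.6,19,106]))
    for k,m,z in(('red',((h<6)|(h>174))&(s>150)&(v>80),87),('green',(h>50)&(h<75)&(s>150),50)):
        for c,st in blobs(m,40):
            p=ray(d,*c,z)
            if abs(p[0]-640)<90 and abs(p[1]+200)<110:print(nm,k,c.round(1),st.tolist(),p.round(0))
E
python3 go.py 640 -240 150 0
```

```text
s [289.1 225.5] [285 219   9  14 112]
d [287.5 189.5] [284 183   8  14 108]
(array([513.13207578,  19.05263216,  90.50183607]), [np.float64(0.017033975489487724), np.float64(0.017033975489444353)])
scene knob px [289.21216798 221.06987694]
scene red [194.1 205.8] [189, 200, 11, 14, 104] [ 644. -215.   87.]
scene green [207.2 229.4] [198, 225, 19, 10, 99] [ 653. -151.   50.]
side knob px [287.35708082 184.37980241]
side red [362.7 253.5] [356, 245, 14, 18, 214] [ 629. -247.   87.]
side green [357.9 236.8] [348, 234, 21, 6, 108] [ 654. -148.   50.]
wrist knob px [280.74937072 208.37064618]
wrist red [506.7 331.3] [488, 318, 34, 31, 344] [ 641. -209.   87.]
wrist green [476.  261.7] [452, 247, 48, 30, 834] [ 654. -149.   50.]
p [511.4  18.1 215.4] rpy [-1.799e+02  1.000e-01  5.980e+01] w 59.8 F [ 0.1 -0.6 -0.5] t 50.4
units [-6.33  9.64  2.61] twist 9.96 rows 8.3 q7 -0.79
```

View pics/c14.png

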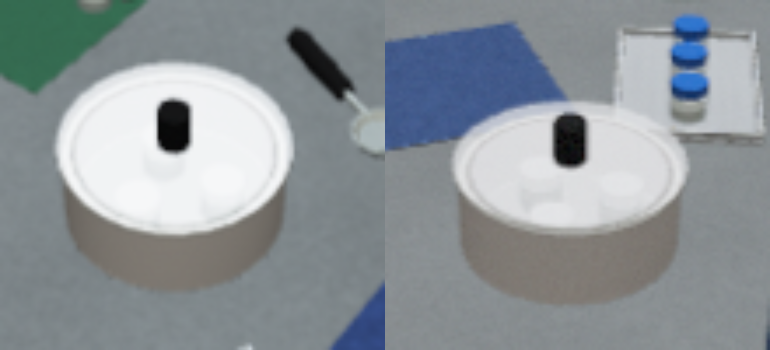

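View pics/w14.png

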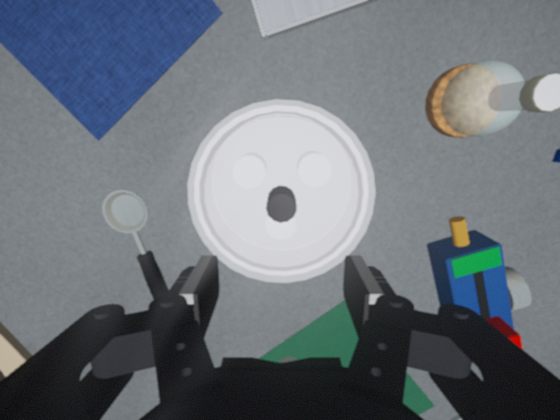

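The lid is seated: knob pixel and triangulated point match the initial seated ones within 0.7 mm, and all three bottles show through. Now I go over the valve for a close look.

```bash
python3 go.py 640 -215 220 78; python3 -c "
from m import *
S=dict(np.load('pics/sc14.npz'));D=dict(np.load('pics/sd14.npz'))
print(ray(S,223,288,10),ray(D,365,213,10), ray(D,363,248,87))"
```

```text
p [511.4  18.1 215.4] rpy [-1.799e+02  1.000e-01  5.980e+01] w 59.8 F [ 0.1 -0.6 -0.5] t 50.4
units [-5.47  9.14 -0.19] twist -3.04 rows 6.4 q7 -0.79
[727.81235875   5.9900491   10.        ] [724.0770028   -2.95086861  10.        ] [ 635.12604987 -229.6476402    87.        ]
```

Call:
servo_tool:
  commands: [-5.5,9.1,-0.2,-3,0.3,-5.5,9.1,-0.2,-3,0.3,-5.5,9.1,-0.2,-3,0.3,-5.5,9.1,-0.2,-3,0.6,-5.5,9.1,-0.2,-3,1,-5.5,9.1,-0.2,-3,1,-5.5,9.1,-0.2,-3,1,-5.5,9.1,-0.2,-3,1,-5.5,9.1,-0.2,-3,1,-5.5,9.1,-0.2,-3,1]

```text
clock: 51.22
eef_pos: [638.6, -213.2, 219.5]
tool_rot: [-3.138, -0.002, 1.359]
force: [0.2, 0.5, 0.2]
width: -0.1
```

Call:
servo_tool:
  commands: [0,0,0,0,1,0,0,0,0,1,0,0,0,0,1]

```text
clock: 51.47
eef_pos: [639.4, -213.8, 221.5]
tool_rot: [-3.141, -0.0, 1.359]
force: [-0.2, -0.0, 0.1]
width: 0.3
```

```bash
cat > valve.py <<'E'
import sys
from m import *
W=snap('wrist',sys.argv[1])
hsv=cv2.cvtColor(W['img'],cv2.COLOR_BGR2HSV);h,s,v=[hsv[...,i].astype(int) for i in range(3)]
def q(m,z,nm):
    cs,_=cv2.findContours(m.astype(np.uint8),cv2.RETR_EXTERNAL,cv2.CHAIN_APPROX_NONE); c=max(cs,key=cv2.contourArea)
    r=cv2.minAreaRect(c); B=cv2.boxPoints(r); P=np.array([ray(W,*b,z)[:2] for b in B]); print(nm,np.round(r[0]),P.round(0).tolist(),'c',P.mean(0).round(1),np.linalg.norm(P-np.roll(P,-1,0),axis=1).round(0))
    e=[P[i+1]-P[i] for i in range(3)];print('ang',[np.degrees(np.arctan2(x[1],x[0])).round(1) for x in e])
red=((h<6)|(h>174))&(s>150)
print('red v',np.percentile(v[red],[5,25,50,75,95]))
q(red&(v>80),87,'redall'); q(red&(v>np.percentile(v[red],95)-30),87,'redtop')
q((h>50)&(h<75)&(s>150),50,'green')
E
python3 valve.py w15.png; python3 go.py 640 -215 220 78
```

```text
red v [117. 203. 215. 220. 223.]
redall [282. 214.] [[629.0, -210.0], [652.0, -215.0], [648.0, -239.0], [623.0, -234.0]] c [ 638.  -224.8] [24. 25. 25. 25.]
ang [np.float64(-12.1), np.float64(-101.4), np.float64(167.9)]
redtop [282. 217.] [[627.0, -217.0], [651.0, -223.0], [648.0, -238.0], [624.0, -232.0]] c [ 637.4 -227.5] [24. 15. 25. 15.]
ang [np.float64(-12.1), np.float64(-101.4), np.float64(167.9)]
p [ 639.5 -214.1  221.6] rpy [180.   -0.   77.9] w 0.2 F [0.3 0.4 0.6] t 51.5
units [-0.03  0.03  0.06] twist -0.02 rows 0.0 q7 -0.13Traceback (most recent call last):
  File "valve.py", line 12, in <module>
    q((h>50)&(h<75)&(s>150),50,'green')
    ~^^^^^^^^^^^^^^^^^^^^^^^^^^^^^^^^^^
  File "valve.py", line 6, in q
    cs,_=cv2.findContours(m.astype(np.uint8),cv2.RETR_EXTERNAL,cv2.CHAIN_APPROX_NONE); c=max(cs,key=cv2.contourArea)
                                                                                         ~~~^^^^^^^^^^^^^^^^^^^^^^^^
ValueError: max() iterable argument is empty
```

View pics/w15.png

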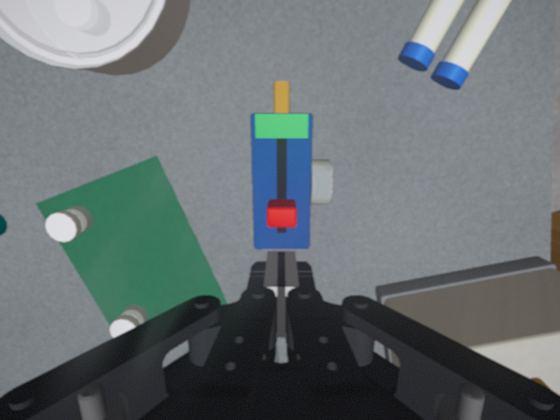

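Wrist view: red grip top at (282,215), green patch at (282,126), block axis along the tool's x (yaw 78°). Grip top is at about (637.5,-227.5). I go behind it with closed fingers.

```bash
python3 go.py 629.5 -265 63 78
```

```text
p [ 639.5 -214.1  221.6] rpy [180.   -0.   77.9] w 0.2 F [0.3 0.4 0.6] t 51.5
units [-2.07  0.04  6.34] twist -0.02 rows 4.0 q7 -0.13
```

Call:
servo_tool:
  commands: [-1.5,0,0,0,1,-2.1,0.04,1,0,1,-2.1,0.04,2.5,0,1,-2.1,0.04,4,0,1,-2.1,0.04,5,0,1,-2.1,0.04,6,0,1,-2.1,0.04,6.34,0,1,-2.1,0.04,6.34,0,1,-2.1,0.04,6.34,0,1,-2.1,0.04,6.34,0,1]

```text
clock: 52.35
eef_pos: [631.0, -266.9, 64.9]
tool_rot: [3.138, 0.0, 1.358]
force: [0.8, -0.9, 0.6]
width: -0.1
```

```bash
python3 go.py 652.1 -159 63 78; python3 - <<'E'
from m import *
d=snap('side','sd16.png'); cv2.imwrite('pics/sd16c.png',cv2.resize(d['img'][180:330,290:450],None,fx=4,fy=4))
E
```

```text
p [ 631.  -266.9   64.9] rpy [179.8   0.   77.8] w -0.1 F [ 0.8 -0.9  0.6] t 52.4
units [ 4.4  -0.09  0.08] twist -0.03 rows 2.6 q7 -0.11
```

View pics/sd16c.png

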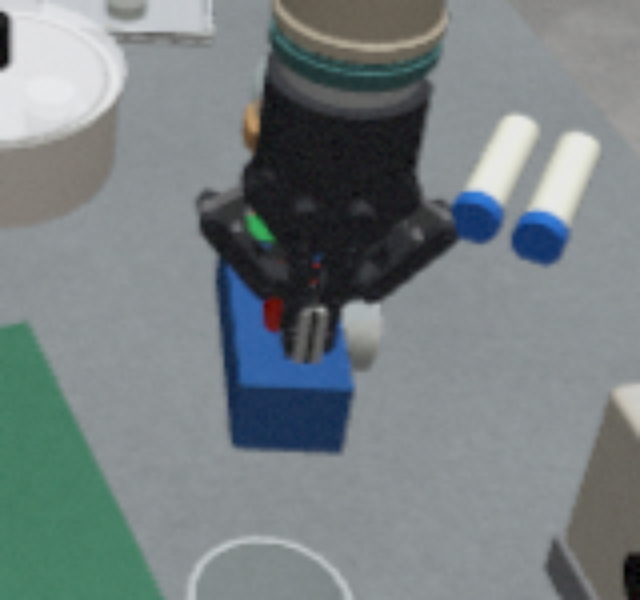

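Call:
servo_tool:
  commands: [0.3,-0.05,0,0,1,0.6,-0.05,0,0,1,0.9,-0.05,0,0,1,1.2,-0.05,0,0,1,1.5,-0.05,0,0,1,1.8,-0.05,0,0,1,2.1,-0.05,0,0,1,2.4,-0.05,0,0,1,2.4,-0.05,0,0,1]

```text
clock: 53.15
eef_pos: [641.7, -204.6, 62.8]
tool_rot: [3.141, -0.002, 1.36]
force: [-0.2, 0.3, 0.8]
width: 0.1
```

Call:
servo_tool:
  commands: [0.2,0,0,0,1,0.4,0,0,0,1,0.6,0,0,0,1,0.6,0,0,0,1]

```text
clock: 53.48
eef_pos: [643.9, -192.8, 62.6]
tool_rot: [-3.141, 0.001, 1.358]
force: [-0.4, -2.2, 1.4]
width: -0.1
```

Call:
servo_tool:
  commands: [0.15,0,0,0,1,0.3,0,0,0,1,0.4,0,0,0,1,0.4,0,0,0,1]

```text
clock: 53.82
eef_pos: [643.9, -192.5, 62.8]
tool_rot: [-3.141, 0.011, 1.353]
force: [-2.6, -14.4, 1.6]
width: 0.1
```

Call:
servo_tool:
  commands: [0.1,0,0,0,1,0.2,0,0,0,1,0.2,0,0,0,1]

```text
clock: 54.07
eef_pos: [643.9, -192.4, 62.9]
tool_rot: [-3.141, 0.017, 1.35]
force: [-4.7, -22.0, 1.6]
width: -0.2
```

The position holds at y -192.5 while the force rises to 22 N: it is at a stop. I back off and look.

Call:
servo_tool:
  commands: [-0.6,0,0,0,1,-1.2,0,0,0,1,-1.6,0,-1,0,1,-1.6,0,-2.5,0,1,-1.6,0,-4,0,1,-1.6,0,-5.5,0,1,-1.6,0,-6.5,0,1,-1.6,0,-6.5,0,1,-1.6,0,-6.5,0,1]

```text
clock: 54.82
eef_pos: [640.0, -216.4, 227.2]
tool_rot: [3.138, -0.002, 1.359]
force: [-0.4, -0.2, -0.7]
width: -0.2
```

```bash
sed -i 's/^q((h>50)/if 0: q((h>50)/' valve.py; python3 valve.py w17.png; python3 go.py 652.1 -159 63 78; python3 -c "
from h import *
d=snap('scene','sc17.png');d=snap('side','sd17.png')"
```

```text
red v [161.65 208.   222.   224.   225.  ]
redall [280. 150.] [[639.0, -159.0], [664.0, -165.0], [660.0, -183.0], [635.0, -178.0]] c [ 649.3 -171.3] [25. 19. 26. 19.]
ang [np.float64(-12.1), np.float64(-101.5), np.float64(167.8)]
redtop [280. 150.] [[639.0, -161.0], [662.0, -166.0], [659.0, -182.0], [636.0, -177.0]] c [ 649.2 -171.7] [24. 16. 24. 16.]
ang [np.float64(-12.1), np.float64(-101.5), np.float64(167.8)]
p [ 638.8 -216.5  225.3] rpy [ 1.80e+02 -1.00e-01  7.78e+01] w -0.1 F [-1.  -0.1 -0.6] t 54.9
units [2.35 0.04 6.49] twist -0.03 rows 4.1 q7 -0.12
```

View pics/w17.png

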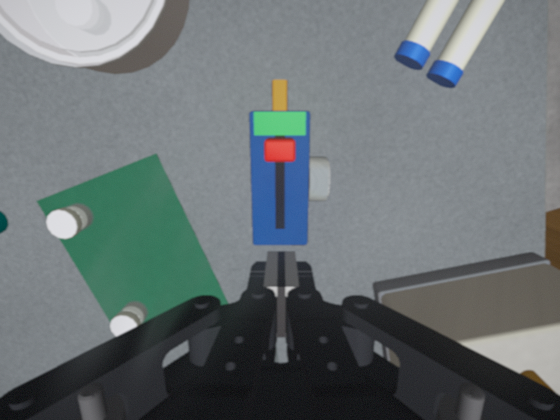

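```bash
python3 - <<'E'
from m import *
ax=np.array([np.cos(np.radians(78)),np.sin(np.radians(78))])
for f,pts in(('w15',[(282,113,50),(282,247,50),(282,232,50),(282,138,50)]),('w17',[(280,111,50),(280,244,50),(280,228,50),(280,135,50)])):
    d=dict(np.load(f'pics/{f}.npz'))
    for p in pts: q=ray(d,*p); print(f,p,q[:2].round(1),'s',round(q[:2]@ax,1))
for c in ((637.4,-227.5),(649.2,-171.7)): print(np.array(c)@ax)
W=cv2.imread('pics/w17.png')[90:260,220:340];W2=cv2.imread('pics/w15.png')[90:260,220:340]
S=cv2.resize(cv2.imread('pics/sc17.png')[190:260,170:230],(389,510-56));
cv2.imwrite('pics/c17.png',np.hstack([cv2.resize(W2,None,fx=3,fy=3),cv2.resize(W,None,fx=3,fy=3)]))
E
```

```text
w15 (282, 113, 50) [ 657.1 -138. ] s 1.6
w15 (282, 247, 50) [ 628.7 -271.2] s -134.6
w15 (282, 232, 50) [ 632.2 -254.7] s -117.7
w15 (282, 138, 50) [ 652.3 -160.6] s -21.5
w17 (280, 111, 50) [ 656.9 -138.3] s 1.3
w17 (280, 244, 50) [ 628.1 -272.2] s -135.6
w17 (280, 228, 50) [ 631.9 -254.4] s -117.4
w17 (280, 135, 50) [ 652.2 -160.2] s -21.1
-90.00566743970091
-32.971673367104955
```

View pics/c17.png

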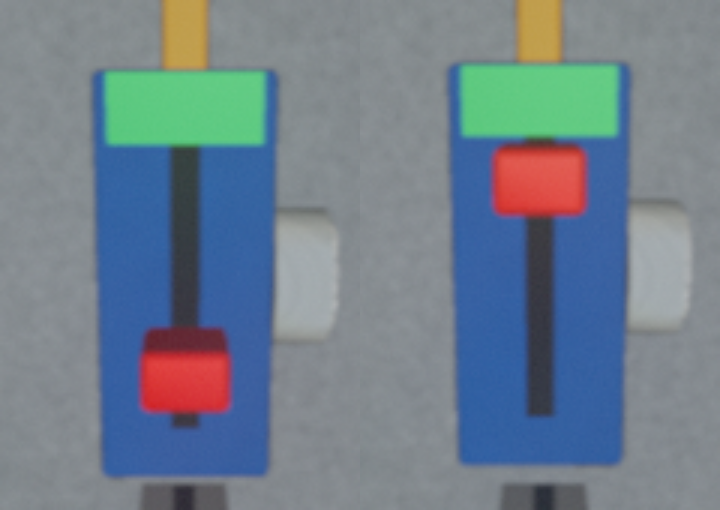

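View pics/sc17.png

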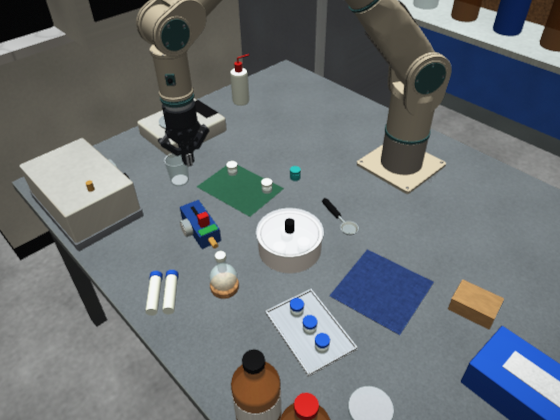

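View pics/sd17.png

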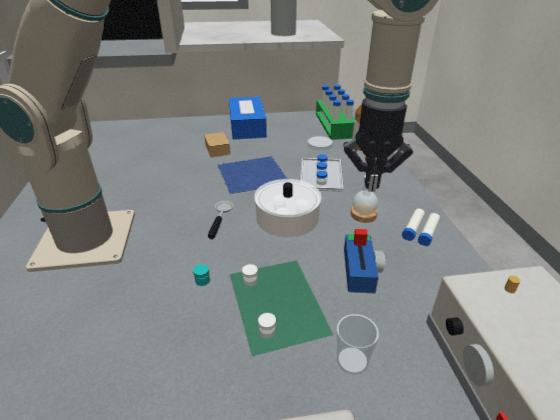

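The grip stands at s = -33 along the block and the block's centre is at s = -67. That is +34 mm against the expected +35 mm at full travel, and the start fits about 12 mm ajar. It also hit a hard stop. The lid, tray bottles, card bottles and bystanders look right in both views, so I hand in.

```bash
python3 -c "
from h import *
print(ctrl.finish_job(), ctrl.read_state()['clock'])"
```

```text
the job is handed in; nothing more can be done
the job is handed in; nothing more can be done
```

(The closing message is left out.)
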